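# Move two gel cassettes from the leaning drying rack to the upright stand

### The job

Slide exactly two of the three glass gel cassettes up out of the leaning drying rack and stand each, comb edge up, in a free slot of the upright stand, one after the other. They are glass: keep them from falling over, and lower each one gently until you feel it resting on the stand's rest plate before you let go, neither dropping it nor pressing hard. Leave the third cassette seated in the rack, and do not disturb the bottle, the beaker or the carton.

Things in the scene. Friction and masses are not known exactly. Their poses are not given: they have to be found in the camera images.
- cassette_a: Glass gel cassette (nearest rack slot at the start), one of three alike: clear flat panel with white plastic edges; 8 mm thick (own x), 100 mm wide (own y), 100 mm high (own z), 160 g. Origin: centre of its bottom edge; own z runs up the panel to the top edge with the white comb. In the rack it leans 30 degrees, top towards the robot, upper 42 mm proud of the slot.
- cassette_b: Glass gel cassette (middle rack slot at the start), one of three alike: clear flat panel with white plastic edges; 8 mm thick (own x), 100 mm wide (own y), 100 mm high (own z), 160 g. Origin: centre of its bottom edge; own z runs up the panel to the top edge with the white comb. In the rack it leans 30 degrees, top towards the robot, upper 42 mm proud of the slot.
- cassette_c: Glass gel cassette (farthest rack slot at the start), one of three alike: clear flat panel with white plastic edges; 8 mm thick (own x), 100 mm wide (own y), 100 mm high (own z), 160 g. Origin: centre of its bottom edge; own z runs up the panel to the top edge with the white comb. In the rack it leans 30 degrees, top towards the robot, upper 42 mm proud of the slot.
- rack: Fixed drying rack: white base 220 x 130 x 8 mm, three slots at own x = -60, 0, 60 mm across own y. Origin: centre of the underside. Each slot is two aluminium channels for a cassette's side edges, leaning 30 degrees, tops towards own -x (towards the robot); gap 11 mm, inner width 104 mm, channels 58 mm long from a floor 20 mm above the bench.
- stand: Fixed upright stand: grey base 170 x 140 x 6 mm, three empty vertical slots at own x = -55, 0, 55 mm across own y. Origin: centre of the underside. A white rest plate lies under all slots as their floor; its top is set anywhere from 12 to 27 mm above the bench, differently each time and not measured: find it by touch.
- stand_slot0 (a point): Stand slot 0 (own -x side): centre of the slot at the top of its straight walls, 66 mm above the bench; flared lips go on up to 78 mm. Two grey channels for a cassette's side edges: gap 12 mm along x, inner width 104 mm along y; z up.
- stand_slot1 (a point): Stand slot 1 (middle): centre of the slot at the top of its straight walls, 66 mm above the bench; flared lips go on up to 78 mm. Two grey channels for a cassette's side edges: gap 12 mm along x, inner width 104 mm along y; z up.
- stand_slot2 (a point): Stand slot 2 (own +x side): centre of the slot at the top of its straight walls, 66 mm above the bench; flared lips go on up to 78 mm. Two grey channels for a cassette's side edges: gap 12 mm along x, inner width 104 mm along y; z up.
- bottle: Amber glass reagent bottle, 72 mm diameter, 150 mm high, standing; origin at the centre of its underside. Bystander.
- beaker: Clear glass beaker, 68 mm diameter, 85 mm high, standing; origin at the centre of its underside. Bystander.
- carton: Dark blue and white carton 130 x 90 x 55 mm; origin at the centre of its underside. Bystander.
Mind the look-alikes: they are no part of the job. What is shaped like the cassette_b but green is not meant.

How it is judged:
On the way, in this order (a step that is already met when the one before it is completed fails the run):
1. A cassette has been slid up out of its rack slot and is held in the fingers, its bottom edge higher than 90 mm above the bench (((z of cassette_a in the frame of rack above 0.09 m and contact force between the fingers and cassette_a above 1 N) or (z of cassette_b in the frame of rack above 0.09 m and contact force between the fingers and cassette_b above 1 N) or (z of cassette_c in the frame of rack above 0.09 m and contact force between the fingers and cassette_c above 1 N))), for 0.1 s.
2. A cassette stands in a slot of the stand, resting on the rest plate while the fingers still hold it ((((x of cassette_a in the frame of stand between -0.064 and 0.064 m and y of cassette_a in the frame of stand between -0.008 and 0.008 m and z of cassette_a in the frame of stand between 0.004 and 0.036 m and angle between cassette_a's own z axis and vertical below 0.12 rad) and contact force between the fingers and cassette_a above 1 N and contact force between cassette_a and stand above 0.7 N) or ((x of cassette_b in the frame of stand between -0.064 and 0.064 m and y of cassette_b in the frame of stand between -0.008 and 0.008 m and z of cassette_b in the frame of stand between 0.004 and 0.036 m and angle between cassette_b's own z axis and vertical below 0.12 rad) and contact force between the fingers and cassette_b above 1 N and contact force between cassette_b and stand above 0.7 N) or ((x of cassette_c in the frame of stand between -0.064 and 0.064 m and y of cassette_c in the frame of stand between -0.008 and 0.008 m and z of cassette_c in the frame of stand between 0.004 and 0.036 m and angle between cassette_c's own z axis and vertical below 0.12 rad) and contact force between the fingers and cassette_c above 1 N and contact force between cassette_c and stand above 0.7 N))), for 0.1 s.
3. With one cassette in the stand, a second has been slid out of its rack slot and is held, its bottom edge higher than 90 mm ((((x of cassette_a in the frame of stand between -0.064 and 0.064 m and y of cassette_a in the frame of stand between -0.008 and 0.008 m and z of cassette_a in the frame of stand between 0.004 and 0.036 m and angle between cassette_a's own z axis and vertical below 0.12 rad) and (z of cassette_b in the frame of rack above 0.09 m and contact force between the fingers and cassette_b above 1 N)) or ((x of cassette_a in the frame of stand between -0.064 and 0.064 m and y of cassette_a in the frame of stand between -0.008 and 0.008 m and z of cassette_a in the frame of stand between 0.004 and 0.036 m and angle between cassette_a's own z axis and vertical below 0.12 rad) and (z of cassette_c in the frame of rack above 0.09 m and contact force between the fingers and cassette_c above 1 N)) or ((x of cassette_b in the frame of stand between -0.064 and 0.064 m and y of cassette_b in the frame of stand between -0.008 and 0.008 m and z of cassette_b in the frame of stand between 0.004 and 0.036 m and angle between cassette_b's own z axis and vertical below 0.12 rad) and (z of cassette_a in the frame of rack above 0.09 m and contact force between the fingers and cassette_a above 1 N)) or ((x of cassette_b in the frame of stand between -0.064 and 0.064 m and y of cassette_b in the frame of stand between -0.008 and 0.008 m and z of cassette_b in the frame of stand between 0.004 and 0.036 m and angle between cassette_b's own z axis and vertical below 0.12 rad) and (z of cassette_c in the frame of rack above 0.09 m and contact force between the fingers and cassette_c above 1 N)) or ((x of cassette_c in the frame of stand between -0.064 and 0.064 m and y of cassette_c in the frame of stand between -0.008 and 0.008 m and z of cassette_c in the frame of stand between 0.004 and 0.036 m and angle between cassette_c's own z axis and vertical below 0.12 rad) and (z of cassette_a in the frame of rack above 0.09 m and contact force between the fingers and cassette_a above 1 N)) or ((x of cassette_c in the frame of stand between -0.064 and 0.064 m and y of cassette_c in the frame of stand between -0.008 and 0.008 m and z of cassette_c in the frame of stand between 0.004 and 0.036 m and angle between cassette_c's own z axis and vertical below 0.12 rad) and (z of cassette_b in the frame of rack above 0.09 m and contact force between the fingers and cassette_b above 1 N)))), for 0.1 s.
4. The second cassette also stands in a slot of the stand, resting on the rest plate while the fingers still hold it ((((x of cassette_a in the frame of stand between -0.064 and 0.064 m and y of cassette_a in the frame of stand between -0.008 and 0.008 m and z of cassette_a in the frame of stand between 0.004 and 0.036 m and angle between cassette_a's own z axis and vertical below 0.12 rad) and ((x of cassette_b in the frame of stand between -0.064 and 0.064 m and y of cassette_b in the frame of stand between -0.008 and 0.008 m and z of cassette_b in the frame of stand between 0.004 and 0.036 m and angle between cassette_b's own z axis and vertical below 0.12 rad) and contact force between the fingers and cassette_b above 1 N and contact force between cassette_b and stand above 0.7 N)) or ((x of cassette_a in the frame of stand between -0.064 and 0.064 m and y of cassette_a in the frame of stand between -0.008 and 0.008 m and z of cassette_a in the frame of stand between 0.004 and 0.036 m and angle between cassette_a's own z axis and vertical below 0.12 rad) and ((x of cassette_c in the frame of stand between -0.064 and 0.064 m and y of cassette_c in the frame of stand between -0.008 and 0.008 m and z of cassette_c in the frame of stand between 0.004 and 0.036 m and angle between cassette_c's own z axis and vertical below 0.12 rad) and contact force between the fingers and cassette_c above 1 N and contact force between cassette_c and stand above 0.7 N)) or ((x of cassette_b in the frame of stand between -0.064 and 0.064 m and y of cassette_b in the frame of stand between -0.008 and 0.008 m and z of cassette_b in the frame of stand between 0.004 and 0.036 m and angle between cassette_b's own z axis and vertical below 0.12 rad) and ((x of cassette_a in the frame of stand between -0.064 and 0.064 m and y of cassette_a in the frame of stand between -0.008 and 0.008 m and z of cassette_a in the frame of stand between 0.004 and 0.036 m and angle between cassette_a's own z axis and vertical below 0.12 rad) and contact force between the fingers and cassette_a above 1 N and contact force between cassette_a and stand above 0.7 N)) or ((x of cassette_b in the frame of stand between -0.064 and 0.064 m and y of cassette_b in the frame of stand between -0.008 and 0.008 m and z of cassette_b in the frame of stand between 0.004 and 0.036 m and angle between cassette_b's own z axis and vertical below 0.12 rad) and ((x of cassette_c in the frame of stand between -0.064 and 0.064 m and y of cassette_c in the frame of stand between -0.008 and 0.008 m and z of cassette_c in the frame of stand between 0.004 and 0.036 m and angle between cassette_c's own z axis and vertical below 0.12 rad) and contact force between the fingers and cassette_c above 1 N and contact force between cassette_c and stand above 0.7 N)) or ((x of cassette_c in the frame of stand between -0.064 and 0.064 m and y of cassette_c in the frame of stand between -0.008 and 0.008 m and z of cassette_c in the frame of stand between 0.004 and 0.036 m and angle between cassette_c's own z axis and vertical below 0.12 rad) and ((x of cassette_a in the frame of stand between -0.064 and 0.064 m and y of cassette_a in the frame of stand between -0.008 and 0.008 m and z of cassette_a in the frame of stand between 0.004 and 0.036 m and angle between cassette_a's own z axis and vertical below 0.12 rad) and contact force between the fingers and cassette_a above 1 N and contact force between cassette_a and stand above 0.7 N)) or ((x of cassette_c in the frame of stand between -0.064 and 0.064 m and y of cassette_c in the frame of stand between -0.008 and 0.008 m and z of cassette_c in the frame of stand between 0.004 and 0.036 m and angle between cassette_c's own z axis and vertical below 0.12 rad) and ((x of cassette_b in the frame of stand between -0.064 and 0.064 m and y of cassette_b in the frame of stand between -0.008 and 0.008 m and z of cassette_b in the frame of stand between 0.004 and 0.036 m and angle between cassette_b's own z axis and vertical below 0.12 rad) and contact force between the fingers and cassette_b above 1 N and contact force between cassette_b and stand above 0.7 N)))), for 0.1 s.
At the end, for the whole second after the job is handed in: Exactly two cassettes stand at rest in slots of the stand, comb edge up, within 0.12 rad of upright, bottom edge down in the slot (4 to 36 mm above the bench); the third is within 20 mm of where it started in the rack ((((x of cassette_a in the frame of stand between -0.064 and 0.064 m and y of cassette_a in the frame of stand between -0.008 and 0.008 m and z of cassette_a in the frame of stand between 0.004 and 0.036 m and angle between cassette_a's own z axis and vertical below 0.12 rad) and (x of cassette_b in the frame of stand between -0.064 and 0.064 m and y of cassette_b in the frame of stand between -0.008 and 0.008 m and z of cassette_b in the frame of stand between 0.004 and 0.036 m and angle between cassette_b's own z axis and vertical below 0.12 rad) and distance of cassette_c from where it was at the start of the episode below 0.02 m and linear speed of each of cassette_a, cassette_b below 0.02 m/s) or ((x of cassette_a in the frame of stand between -0.064 and 0.064 m and y of cassette_a in the frame of stand between -0.008 and 0.008 m and z of cassette_a in the frame of stand between 0.004 and 0.036 m and angle between cassette_a's own z axis and vertical below 0.12 rad) and (x of cassette_c in the frame of stand between -0.064 and 0.064 m and y of cassette_c in the frame of stand between -0.008 and 0.008 m and z of cassette_c in the frame of stand between 0.004 and 0.036 m and angle between cassette_c's own z axis and vertical below 0.12 rad) and distance of cassette_b from where it was at the start of the episode below 0.02 m and linear speed of each of cassette_a, cassette_c below 0.02 m/s) or ((x of cassette_b in the frame of stand between -0.064 and 0.064 m and y of cassette_b in the frame of stand between -0.008 and 0.008 m and z of cassette_b in the frame of stand between 0.004 and 0.036 m and angle between cassette_b's own z axis and vertical below 0.12 rad) and (x of cassette_c in the frame of stand between -0.064 and 0.064 m and y of cassette_c in the frame of stand between -0.008 and 0.008 m and z of cassette_c in the frame of stand between 0.004 and 0.036 m and angle between cassette_c's own z axis and vertical below 0.12 rad) and distance of cassette_a from where it was at the start of the episode below 0.02 m and linear speed of each of cassette_b, cassette_c below 0.02 m/s))); the robot touches nothing.
It fails at once if A cassette is pressed or knocked against the stand with more than 30 N (contact force between any of cassette_a, cassette_b, cassette_c and stand above 30 N).
It fails at once if A cassette is dropped into the stand (moves faster than 0.3 m/s with its bottom edge inside a slot) ((horizontal distance between cassette_a and stand below 0.07 m and z of cassette_a in the frame of stand below 0.06 m and linear speed of cassette_a above 0.3 m/s) or (horizontal distance between cassette_b and stand below 0.07 m and z of cassette_b in the frame of stand below 0.06 m and linear speed of cassette_b above 0.3 m/s) or (horizontal distance between cassette_c and stand below 0.07 m and z of cassette_c in the frame of stand below 0.06 m and linear speed of cassette_c above 0.3 m/s)).
It fails at once if A cassette falls over (more than 70 degrees from upright) (angle between any of cassette_a, cassette_b, cassette_c's own z axis and vertical above 1.22 rad).
It fails at once if The bottle, beaker or carton is moved more than 30 mm or tipped ((distance of bottle from where it was at the start of the episode above 0.03 m or angle between bottle's own z axis and vertical above 0.3 rad) or (distance of beaker from where it was at the start of the episode above 0.03 m or angle between beaker's own z axis and vertical above 0.3 rad) or (distance of carton from where it was at the start of the episode above 0.03 m or angle between carton's own z axis and vertical above 0.3 rad)).
It also fails if it takes over 64 s, if anything falls off the work surface, if the arm or the gripper's body presses on something with over 40 N, if the wrist force passes 120 N, or if a joint passes its speed limit or range.

### The arm

A 6-joint arm with a two-finger parallel gripper is mounted at the origin on the work surface. World frame = base frame: x ahead of the robot, y to its left, z up, the work surface at z = 0. Lengths are in m, angles in rad, forces in N, time in s.
With the tool pointing down it reaches from about 0.25 to 0.725 m from the base axis. Payload 4 kg.
Tool frame: the origin (TCP) lies on the centre line of the jaws, within the pads' length; the fingertips stand 25 mm ahead of it and the grasp point (between the pads) lies 6 mm ahead of it; z points along the fingers, y is the line along which they close (so a half turn about z gives the same grasp; the last joint's range is limited). The gripper opens to 85 mm and grips with 20 to 120 N. Pads are 22 mm wide; open, the fingers measure 114 mm over their backs; the gripper's body (76 mm by 85 mm) begins 54 mm behind the grasp point. The pads swing forward as they close: fully open they stand 13 mm farther back than shut.
Start: joints at [-1.194, 0.241, 0.005, 1.335, 0, 1.571], TCP at [0.184, -0.465, 0.256] pointing down, gripper open.
Joint ranges: [-2.72, 2.72], [-1.05, 1.87], [-1.09, 1.28], [-1.99, 2.15], [-1.42, 1.44], [-3.14, 3.14]. Speed limits (rad/s): [2.79, 2.79, 3.14, 3.14, 3.14, 3.14].

### API

Orientations are given as a 3x3 rotation matrix whose columns are the frame's x, y, z axes.
In Python, from station import telemetry, snapshot, camera_info, ticket gives the robot as it stands. The module is installed in compiled form; this text tells all that it offers.
- The arm moves only by the tool send_rows, never from a script. Its argument "targets" is text: rows parted by semicolons, each of 5 numbers parted by spaces: the shift along the tool's x, y, z normalised to -1 to 1, where 1 is 0.2 m, then the turn about the tool's z normalised to -1 to 1, where 1 is pi/2 rad, then the opening, from -1 (shut) to 1 (fully open). In form: x y z turn fingers; .... A call has 1 to 10 rows; each row is the pose to reach, as a shift and turn from the pose commanded when the call began, along the tool's axes at that moment; what a row does not reach only later rows make up. A row lasts 1/12 s, in which the tool goes at most 41.7 mm and 7.16 degrees, less where a joint would pass 70% of its speed; a pose out of reach is approached as far as the arm can. A call with a number of a shift or a turn outside -1 to 1 is refused whole. A call with a gripper value outside its range is refused whole. The fingers move at their own pace and stop on an object; the grip force is fixed at half the most. Time passes only in rows, so rows that repeat a pose let the fingers close. It gives the time, the measured TCP pose, the force, the opening and the grip force at its end, in the units of the state.
- telemetry.get_state(): the state, without advancing time (a new reading comes with each control period).
- snapshot(name): name is "scene" or "top" or "wrist"; returns (picture, depth): 480x640x3 uint8, red, green, blue; 480x640 float32, m along the optical axis (not along the pixel's ray), 0 where there is no reading.
- camera_info(name): a dict with "fx", "fy", "cx", "cy" (pixels), "origin" and "orientation" of the camera in the world; the wrist camera has in their place "T_tool_cam" (4x4, takes a point from camera to tool coordinates, whose origin is the TCP and whose axes are the flange's). Camera axes: x right, y down, z forward; pixel columns grow to the right and rows downward; lengths in m; the calibration is good to about 2 mm. A picture is of the moment at which its call begins: read the wrist's pose just before it. camera_info takes no time and is no camera call.
- ticket.hand_in(): hands the job in; it is judged then, once.
The state is a dict: "time": time; "joint_pos": joint angles; "qvel": joint speeds; "effort": joint torques, N m; "position": TCP position; "orientation": TCP orientation; "ft_force": force on the tool from outside, world axes, zero at the start; "torque": the same for the moment, N m; "grip_width": opening from 0.0 (shut) to 1.0 (fully open); "gripper_force": force on a finger pad.
Only numpy, scipy, OpenCV 4.12 (cv2) and the standard library are available. Lean on these libraries where they do the work, as an engineer would, in place of code of your own. Each camera call takes 0.05 s, during which the arm holds its last target. There are 200 camera calls.

## Working session

There is one attempt and no reset: what is moved stays moved. The work goes in short steps, Python scripts to look and compute and a tool call to move; the robot and the scene stay as the last step left them, time stands still between calls to the robot, and variables do not carry over. Pictures are saved under pics/ and viewed, at most 10 in all, crops included, and the job is handed in when it is done.

Besides the shell and the picture viewer there is one more tool, called after "Call:" by a JSON object that holds its "op" and its "data", one argument or row to a line. send_rows: Moves the arm, as the interface text tells. Scaled input: -1 to 1 covers 0.2 m each way for a shift and pi/2 rad each way for a turn. Its arguments: {"type":"object","properties":{"targets":{"type":"string"}},"required":["targets"]}

```bash
mkdir -p pics
python3 - <<'E'
from station import telemetry, snapshot, camera_info
import cv2, numpy as np
s=telemetry.get_state()
for k,v in s.items(): print(k,np.round(v,4).tolist())
for n in("scene","top"):
    c=camera_info(n); print(n,{k:np.round(v,4).tolist() for k,v in c.items()})
    p,d=snapshot(n); cv2.imwrite(f"pics/{n}0.png",p[:,:,::-1]); np.savez(f"{n}0.npz",p=p,d=d)
print({k:np.round(v,4).tolist() for k,v in camera_info("wrist").items()})
E
```

```text
time 0.0
joint_pos [-1.194, 0.2415, 0.0037, 1.3352, 0.0, 1.5708]
qvel [0.0019, -0.0007, 0.0016, 0.0001, -0.0005, 0.0001]
effort [-0.0011, -37.2314, 25.241, 0.0168, -0.0001, -0.0]
position [0.1838, -0.4644, 0.2554]
orientation [[0.9298, 0.3679, -0.0008], [0.3679, -0.9298, 0.002], [0.0, -0.0021, -1.0]]
ft_force [-0.5586, 0.0403, 0.1528]
torque [-0.0696, 0.0077, -0.0057]
gripper_force 0.0
grip_width 0.9987
scene {'fx': 457.3592, 'fy': 457.3592, 'cx': 320.8892, 'cy': 238.7643, 'origin': [1.1299, 0.1965, 0.8551], 'orientation': [[-0.3207, 0.7344, -0.5982], [0.9472, 0.2532, -0.1968], [0.0069, -0.6297, -0.7768]]}
top {'fx': 594.6057, 'fy': 594.6057, 'cx': 325.2219, 'cy': 243.5491, 'origin': [0.2054, -0.0125, 1.6387], 'orientation': [[0.027, -0.9802, 0.1964], [-0.9996, -0.0267, 0.0042], [0.0011, -0.1964, -0.9805]]}
{'fx': 375.2176, 'fy': 375.2176, 'cx': 317.7787, 'cy': 243.4709, 'T_tool_cam': [[-0.001, -0.9511, -0.3088, 0.0799], [1.0, -0.0007, -0.001, 0.0002], [0.0007, -0.3088, 0.9511, -0.1175], [0.0, 0.0, 0.0, 1.0]]}
```

View pics/scene0.png

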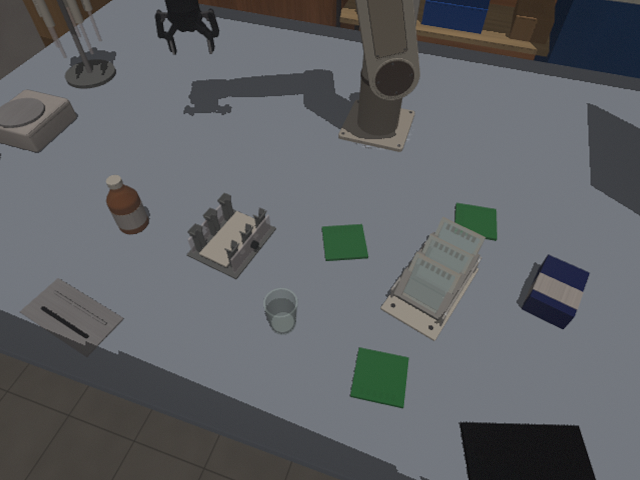

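View pics/top0.png

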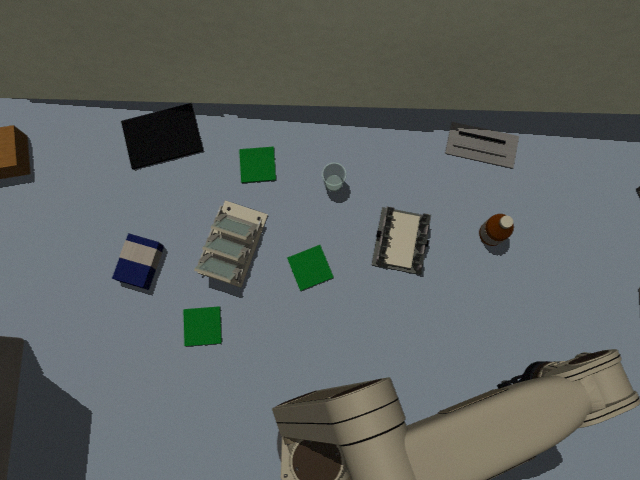

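The scene view shows the rack with three clear cassettes at (435,270), the stand at (232,240), and the beaker at (282,310). The bottle is at (128,205) and the carton at (555,290). In the top view the rack is at (233,243) and the stand at (403,240).

What could be mistaken for a cassette: three green flat squares at scene (345,242), (475,220) and (380,377). They are decoys. The three clear panels leaning in the rack at scene (455,240), (445,265) and (428,290) are the real ones. Next I measure their positions.

```bash
cat > h.py <<'E'
import numpy as np, cv2
from station import telemetry, snapshot, camera_info
def cloud(n,d,T=None):
    c=camera_info(n); v,u=np.mgrid[:480,:640]
    P=np.stack([(u-c['cx'])/c['fx']*d,(v-c['cy'])/c['fy']*d,d],-1)
    if T is None: R,o=np.array(c['orientation']),np.array(c['origin'])
    else: R,o=T[:3,:3],T[:3,3]
    W=P@R.T+o; W[d<=0]=np.nan; return W
def proj(n,X):
    c=camera_info(n); p=(np.atleast_2d(X)-c['origin'])@np.array(c['orientation'])
    return np.c_[p[:,0]/p[:,2]*c['fx']+c['cx'],p[:,1]/p[:,2]*c['fy']+c['cy']]
E
python3 - <<'E'
from h import *
box={'scene':{'rack':(370,210,495,340),'stand':(180,185,285,280)},'top':{'rack':(190,195,275,295),'stand':(365,200,440,280)}}
for n in box:
    z=np.load(n+"0.npz"); W=cloud(n,z['d']); p=z['p'].astype(int)
    t=W[350:400,200:260] if n=='top' else W[150:180,300:330]
    print(n,'table z',np.nanmedian(t[...,2]))
    for k,(a,b,c,d) in box[n].items():
        w=W[b:d,a:c].reshape(-1,3); col=p[b:d,a:c].reshape(-1,3)
        print(k,np.histogram(w[:,2],bins=np.arange(-.01,.14,.01))[0])
        m=(w[:,2]>.0035)&(w[:,2]<.2)
        r=cv2.minAreaRect((w[m,:2]*1000).astype(np.float32)); print(' all>3.5mm',np.round(r[0],1),np.round(r[1],1),round(r[2],1))
        m=(w[:,2]>.0035)&(w[:,2]<.012)
        r=cv2.minAreaRect((w[m,:2]*1000).astype(np.float32)); print(' base',np.round(r[0],1),np.round(r[1],1),round(r[2],1))
        m=(w[:,2]>.095)&(w[:,2]<.13) if k=='rack' else (w[:,2]>.07)&(w[:,2]<.09)
        if m.sum(): 
            q=(w[m]*1000); print(' high',m.sum(),q.min(0).round(),q.max(0).round())
ims=[cv2.resize(cv2.imread(f"pics/{n}0.png")[b:d,a:c],None,fx=4,fy=4,interpolation=2)[:400] for n,(a,b,c,d) in (('scene',box['scene']['rack']),('top',box['top']['rack']))]
h=max(i.shape[0] for i in ims); cv2.imwrite("pics/crop1.png",np.hstack([cv2.copyMakeBorder(i,0,h-i.shape[0],0,0,0) for i in ims])[:600,:840][:, :800])
E
```

```text
scene table z -5.9975559340952334e-05
rack [4689 6073  220  373  306  489  415  492  867  739  768  758    1    0
    0]
 all>3.5mm [464.3 262.3] [371.9 309.7] 14.8
 base [464.3 262.3] [371.9 309.7] 14.8
 high 1125 [404. 200.  95.] [561. 332. 110.]
stand [2905 3572 1289  476  314  317  411  257  400    5    0    0    0    0
    0]
 all>3.5mm [ 516.1 -246. ] [296.5 271.5] 20.6
 base [ 516.1 -246. ] [296.5 271.5] 20.6
 high 405 [ 471. -288.   70.] [ 627. -148.   81.]
top table z -0.0003467264255133662
rack [2691 2817  360  310  221  318  281  287  281  195  221  413   27    0
    0]
 all>3.5mm [524.6 256.9] [286.4 239.2] 2.6
 base [524.7 257.1] [286.2 239.3] 2.5
 high 568 [404. 199.  95.] [560. 334. 116.]
stand [1599 2023 1094  518  100   94  124  133  230   47    0    0    0    0
    0]
 all>3.5mm [ 551.7 -221.9] [227.9 211.2] 1.1
 base [ 551.7 -221.9] [228.5 210.5] 0.9
 high 277 [ 471. -287.   70.] [ 627. -148.   88.]
```

Run:
```python
from h import *
box={'scene':{'rack':(370,210,495,340),'stand':(180,185,285,280)},'top':{'rack':(190,195,275,295),'stand':(365,200,440,280)}}
from scipy import ndimage as nd
for n in box:
    z=np.load(n+"0.npz"); W=cloud(n,cv2.medianBlur(z['d'],3))
    for k,(a,b,c,d) in box[n].items():
        w=W[b:d,a:c]; m=(w[...,2]>.004)&(w[...,2]<.2); m=nd.binary_opening(m,iterations=2)
        L,_=nd.label(m); m=L==np.argmax(np.bincount(L.ravel())[1:])+1
        q=(w[m]*1000)
        lo=q[q[:,2]<15]
        r=cv2.minAreaRect(lo[:,:2].astype(np.float32)); print(n,k,'base',np.round(r[0],1),np.round(r[1],1),round(r[2],1))
        if k=='rack':
            h=w.reshape(-1,3)*1000; h=h[(h[:,2]>98)&(h[:,2]<125)]
            # direction: estimate from candidate yaw that best separates
            best=None
            for th in np.radians(np.arange(-40,41,.25)):
                x=h[:,0]*np.cos(th)+h[:,1]*np.sin(th)
                hh=np.histogram(x,bins=np.arange(x.min(),x.max()+2,2))[0].astype(float); s=(hh**2).sum()
                if best is None or s>best[0]: best=(s,th)
            th=best[1]; x=h[:,0]*np.cos(th)+h[:,1]*np.sin(th); y=-h[:,0]*np.sin(th)+h[:,1]*np.cos(th)
            o=np.sort(x); cuts=np.r_[-1e9,(o[1:]+o[:-1])[np.diff(o)>12]/2,1e9]
            print(' yaw',np.degrees(th))
            for i in range(len(cuts)-1):
                s=(x>cuts[i])&(x<cuts[i+1]); print('  ',s.sum(),'x',x[s].min().round(1),np.median(x[s]).round(1),x[s].max().round(1),'y',y[s].min().round(1),y[s].max().round(1),'z',np.percentile(h[s,2],[50,99]).round(1))
        else:
            h=q[(q[:,2]>68)&(q[:,2]<84)]
            r=cv2.minAreaRect(h[:,:2].astype(np.float32)); print('  posts',np.round(r[0],1),np.round(r[1],1),round(r[2],1),h[:,2].max())
            L2,nn=nd.label((w[...,2]>.066)&m)
            for i in range(1,nn+1):
                g=w[(L2==i)]*1000
                if len(g)>5: print('   ',len(g),g.mean(0).round(1),g.min(0).round(),g.max(0).round())
for n in box:
    a,b,c,d=box[n]['rack']; 
i1=cv2.resize(cv2.imread("pics/scene0.png")[210:340,370:495],None,fx=4,fy=4,interpolation=2)
i2=cv2.resize(cv2.imread("pics/top0.png")[195:295,365:435],None,fx=4,fy=4,interpolation=2)
cv2.imwrite("pics/crop1.png",np.hstack([i1,cv2.copyMakeBorder(i2,0,i1.shape[0]-i2.shape[0],0,0,0)]))
```

```text
scene rack base [438.  282.2] [129.9 408.2] 72.6
 yaw -16.75
   282 x 315.4 325.6 330.5 y 345.0 444.9 z [103.4 106.6]
   306 x 376.1 385.7 390.1 y 346.2 445.3 z [103.7 107.3]
   326 x 436.0 445.7 449.7 y 344.7 444.6 z [103.5 106.9]
scene stand base [ 545.3 -230.9] [164.6 173. ] 79.9
  posts [ 547.5 -219.1] [122.4 139.6] 80.5 78.09743491711885
    95 [ 485.2 -260.    72.6] [ 469. -272.   66.] [ 500. -247.   77.]
    93 [ 539.2 -269.    72.9] [ 526. -279.   67.] [ 553. -256.   77.]
    61 [ 502.2 -158.9   72.3] [ 487. -172.   66.] [ 517. -149.   77.]
    99 [ 593.4 -277.8   73.1] [ 578. -288.   66.] [ 609. -266.   78.]
    67 [ 555.5 -167.5   73. ] [ 541. -177.   66.] [ 571. -159.   78.]
    72 [ 609.4 -176.3   72.8] [ 594. -189.   66.] [ 625. -167.   78.]
top rack base [528.6 257.9] [140.8 224.1] 72.2
 yaw -16.75
   170 x 317.7 323.2 331.9 y 345.4 445.0 z [103.8 107.8]
   154 x 378.0 383.2 390.4 y 346.2 446.2 z [103.4 107.2]
   153 x 437.8 442.5 450.1 y 345.2 444.2 z [103.8 107.6]
top stand base [ 550.  -221.8] [149.  176.3] 81.7
  posts [ 549.7 -218.9] [121.6 139.5] 80.3 78.5340062707507
    53 [ 613.8 -176.6   71.6] [ 596. -188.   66.] [ 626. -168.   78.]
    52 [ 595.2 -279.6   72.5] [ 581. -288.   67.] [ 611. -268.   78.]
    53 [ 559.1 -167.2   71.6] [ 544. -180.   66.] [ 573. -158.   77.]
    60 [ 541.1 -270.    73.3] [ 527. -279.   66.] [ 555. -258.   79.]
    58 [ 503.9 -158.3   72.5] [ 490. -170.   66.] [ 517. -148.   78.]
    61 [ 487.2 -260.8   72. ] [ 473. -271.   66.] [ 501. -250.   76.]
```

View pics/crop1.png

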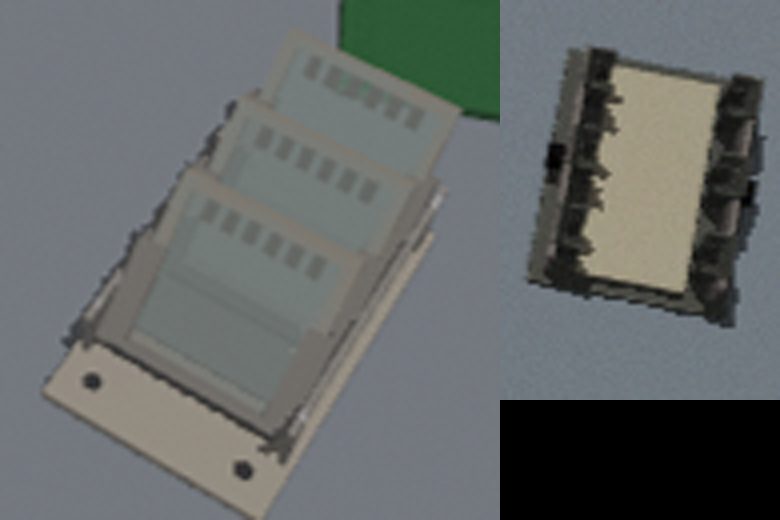

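Crop: three clear panels with white comb tops leaning in the rack, so these are the real cassettes. The green piece behind them is a flat decoy. The six stand posts and the white rest plate are also clear. I'll take cassette_a first (nearest slot), then b, and leave c.

```bash
cat >> h.py <<'E'
def goal(X,psi):
    "normalised shift/turn to world TCP X with tool-x heading psi (deg)"
    s=telemetry.get_state(); R=np.array(s['orientation']); d=R.T@(np.array(X)-s['position'])
    now=np.degrees(np.arctan2(R[1,0],R[0,0])); t=-(psi-now+180)%360-180 if False else -(((psi-now)+180)%360-180)
    print('t',round(s['time'],2),'pos',np.round(s['position'],4),'psi',round(now,2),'tilt',np.round(R[:,2],3),'F',np.round(s['ft_force'],2),'grip',round(float(s['grip_width']),3),round(float(s['gripper_force']),1))
    print('shift',np.round(d/.2,3),'turn',round(t/90,4))
E
python3 -c "
from h import *
goal([.42,.286,.28],73)"
```

```text
t 0.1 pos [ 0.1838 -0.4644  0.2555] psi 21.59 tilt [-0.001  0.002 -1.   ] F [-0.25 -0.48 -0.24] grip 0.999 0.0
shift [ 2.479 -3.055 -0.117] turn -0.5712
```

Call:
{"op": "send_rows", "data": {
  "targets": "0.2 -0.25 0 -0.07 1; 0.4 -0.5 0 -0.15 1; 0.6 -0.7 0 -0.22 1; 0.8 -0.9 0 -0.3 1; 0.8 -1 0.0 -0.37 1; 0.8 -1 0.0 -0.45 1; 0.8 -1 0 -0.52 1; 0.8 -1 0 -0.57 1; 0.8 -1 0 -0.57 1"
}}

```text
time: 0.85
position: [0.2593, -0.219, 0.2562]
orientation: [[0.29, 0.957, -0.0], [0.957, -0.29, -0.0], [-0.0, -0.0, -1.0]]
ft_force: [0.3, -0.3, -0.0]
grip_width: 1.0
gripper_force: 0.0
```

```bash
python3 -c "
from h import *
goal([.42,.286,.28],73)"
```

```text
t 0.85 pos [ 0.2593 -0.219   0.2562] psi 73.11 tilt [-0. -0. -1.] F [ 0.27 -0.31 -0.02] grip 1.0 0.0
shift [ 2.649  0.036 -0.119] turn 0.0013
```

Call:
{"op": "send_rows", "data": {
  "targets": "0.2 0 0 0 0; 0.4 0 0 0 0; 0.6 0 0 0 0; 0.8 0.02 -0.05 0 0; 1 0.02 -0.1 0 0"
}}

```text
time: 1.27
position: [0.3219, -0.029, 0.2761]
orientation: [[0.299, 0.954, -0.001], [0.954, -0.299, -0.0], [-0.0, -0.001, -1.0]]
ft_force: [1.6, -0.8, 0.8]
grip_width: 0.498
gripper_force: 0.0
```

Call:
{"op": "send_rows", "data": {
  "targets": "0.2 0 0 0 0; 0.4 0 0 0 0; 0.6 0 0 0 0; 0.8 0.02 0 0 0; 1 0.02 0 0 0"
}}

```text
time: 1.68
position: [0.3853, 0.1615, 0.276]
orientation: [[0.297, 0.955, 0.0], [0.955, -0.297, -0.0], [-0.0, 0.0, -1.0]]
ft_force: [0.9, 0.1, 0.2]
grip_width: 0.502
gripper_force: 0.0
```

Call:
{"op": "send_rows", "data": {
  "targets": "0.2 0 0 0 0; 0.4 0 0 0 0; 0.55 0 0 0 0; 0.65 0 0 0 0; 0.65 0 0 0 0; 0.65 0 0 0 0"
}}

```text
time: 2.18
position: [0.423, 0.2843, 0.2751]
orientation: [[0.295, 0.955, -0.002], [0.955, -0.295, -0.002], [-0.002, -0.001, -1.0]]
ft_force: [0.5, -0.0, -0.4]
grip_width: 0.5
gripper_force: 0.0
```

```bash
cat >> h.py <<'E'
def wristcloud():
    s=telemetry.get_state(); p,d=snapshot('wrist')
    T=np.eye(4); T[:3,:3]=s['orientation']; T[:3,3]=s['position']
    return p,cloud('wrist',cv2.medianBlur(d,3),T@np.array(camera_info('wrist')['T_tool_cam']))
def inframe(W,c,th):
    th=np.radians(th); d=(W-np.array([*c,0]))*1000
    return np.stack([d[...,0]*np.cos(th)+d[...,1]*np.sin(th),-d[...,0]*np.sin(th)+d[...,1]*np.cos(th),d[...,2]],-1)
E
python3 - <<'E'
from h import *
goal([.42,.286,.28],73)
p,W=wristcloud(); cv2.imwrite('pics/w1.png',p[:,:,::-1]); np.savez('w1.npz',p=p,W=W)
E
```

```text
t 2.18 pos [0.423  0.2843 0.2751] psi 72.84 tilt [-0.002 -0.002 -1.   ] F [ 0.48 -0.03 -0.44] grip 0.5 0.0
shift [ 0.004 -0.017 -0.024] turn -0.0018
```

View pics/w1.png

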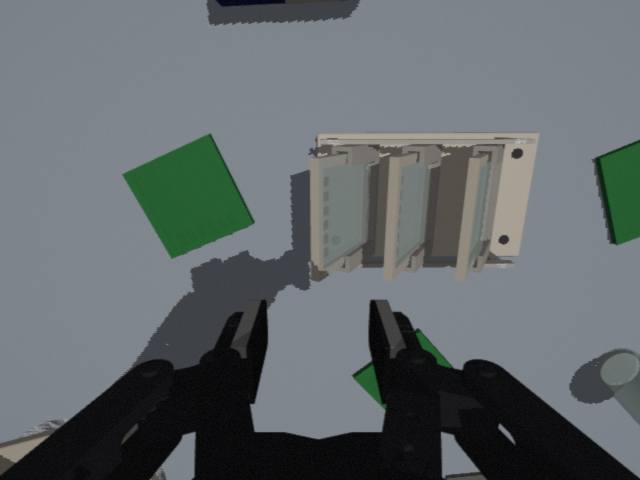

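Wrist view: the rack is at (425,200) with the three cassette top edges at columns 318, 393 and 470. The fingers are at the bottom, columns 250 and 385. Next I refine the top edges from this closer view.

Run:
```python
from h import *
z=np.load('w1.npz'); W=z['W']
from scipy import ndimage as nd
w=W[120:300,295:500].reshape(-1,3); 
w=w[(w[:,2]>.085)&(w[:,2]<.13)]
best=None
for th in np.arange(-22,-12,.1):
    x=inframe(w,(.42,.286),th)[:,0]; hh=np.histogram(x,bins=np.arange(-30,180,1.))[0].astype(float); s=(hh**2).sum()
    if best is None or s>best[0]: best=(s,th)
print('th',best[1])
for th in (best[1],):
    q=inframe(w,(.42,.286),th)
    for c in (0,60,120):
        s=q[abs(q[:,0]-c-3)<20]
        for lo in range(86,116,3):
            k=s[(s[:,2]>=lo)&(s[:,2]<lo+3)]
            if len(k)>5: print(c,lo,len(k),'x',k[:,0].min().round(1),np.median(k[:,0]).round(1),k[:,0].max().round(1),'y',np.percentile(k[:,1],[1,99]).round(1))
```

```text
th -16.99999999999993
0 86 223 x 14.6 15.7 17.0 y [-44.9  51.7]
0 89 244 x 4.7 13.9 15.2 y [-45.7  52.9]
0 92 241 x 10.9 12.1 13.4 y [-45.6  52. ]
0 95 238 x 9.3 10.4 11.7 y [-45.5  51.8]
0 98 268 x 0.1 8.6 9.5 y [-45.3  52.9]
0 101 388 x -2.7 6.9 7.8 y [-46.5  51.8]
0 104 1051 x -2.3 1.4 6.2 y [-46.  52.]
0 107 208 x 1.5 3.7 4.7 y [-44.   52.1]
60 86 156 x 74.5 75.6 76.8 y [-43.6  52.6]
60 89 152 x 65.1 73.8 75.0 y [-44.2  53.5]
60 92 149 x 70.6 72.3 73.4 y [-44.   52.9]
60 95 161 x 69.0 70.5 71.6 y [-45.8  52. ]
60 98 173 x 59.8 68.7 69.8 y [-43.1  53.5]
60 101 293 x 57.3 66.3 68.3 y [-45.6  52.1]
60 104 1106 x 57.3 61.2 66.6 y [-45.2  52.6]
60 107 161 x 62.0 63.4 64.6 y [-43.1  52.2]
120 86 61 x 134.3 135.7 136.6 y [-44.5  51.7]
120 89 69 x 124.5 133.7 134.7 y [-45.7  52.5]
120 92 71 x 125.0 132.0 133.1 y [-45.   52.6]
120 95 69 x 129.0 130.4 131.3 y [-46.   51.7]
120 98 87 x 118.8 128.5 129.6 y [-41.3  52.5]
120 101 216 x 117.2 118.1 127.9 y [-43.9  52.1]
120 104 1151 x 117.3 121.0 126.2 y [-46.3  51.6]
120 107 95 x 121.4 123.3 124.5 y [-40.3  48.1]
```

```bash
python3 -c "
from h import *
goal([.4263,.2875,.114],73)"
```

```text
t 2.23 pos [0.4227 0.2835 0.2754] psi 72.79 tilt [-0.002 -0.002 -1.   ] F [-0.01 -0.18 -0.21] grip 0.502 0.0
shift [0.026 0.012 0.807] turn -0.0023
```

Call:
{"op": "send_rows", "data": {
  "targets": "0.025 0.012 0.15 0 -0.1; 0.025 0.012 0.3 0 -0.1; 0.025 0.012 0.45 0 -0.1; 0.025 0.012 0.58 0 -0.1; 0.025 0.012 0.7 0 -0.1; 0.025 0.012 0.78 0 -0.1; 0.025 0.012 0.805 0 -0.1; 0.025 0.012 0.805 0 -0.1; 0.025 0.012 0.805 0 -0.1"
}}

```text
time: 2.98
position: [0.427, 0.2875, 0.1162]
orientation: [[0.296, 0.955, 0.001], [0.955, -0.296, 0.0], [0.001, 0.001, -1.0]]
ft_force: [0.1, 0.7, 0.7]
grip_width: 0.446
gripper_force: 0.0
```

Run:
```python
from h import *
goal([.4263,.2875,.114],73)
p,W=wristcloud(); cv2.imwrite('pics/w2.png',p[:,:,::-1]); np.savez('w2.npz',p=p,W=W)
```

```text
t 2.98 pos [0.427  0.2875 0.1162] psi 72.79 tilt [ 0.001  0.    -1.   ] F [0.07 0.66 0.74] grip 0.446 0.0
shift [-0.001 -0.003  0.011] turn -0.0023
```

View pics/w2.png

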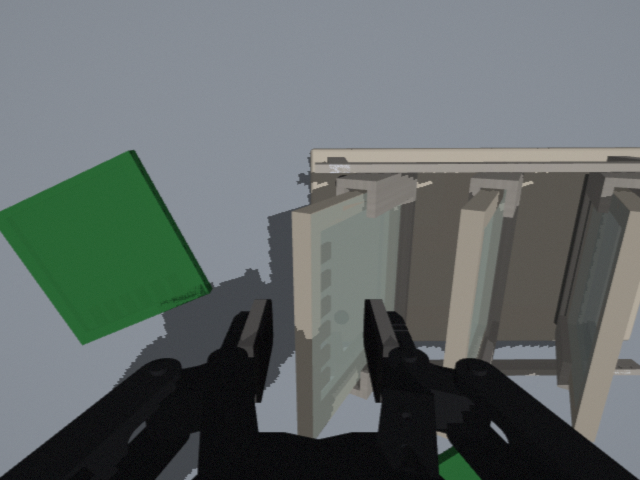

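The fingers, inner faces at columns 270 and 365 around row 345, straddle cassette_a's top edge at column 305. Closing now.

Call:
{"op": "send_rows", "data": {
  "targets": "0 0 0.01 0 -0.5; 0 0 0.01 0 -0.6; 0 0 0.01 0 -0.7; 0 0 0.01 0 -1; 0 0 0.01 0 -1; 0 0 0.01 0 -1; 0 0 0.01 0 -1"
}}

```text
time: 3.62
position: [0.4297, 0.2881, 0.1168]
orientation: [[0.295, 0.955, 0.009], [0.955, -0.295, 0.0], [0.003, 0.008, -1.0]]
ft_force: [0.4, -4.3, 11.4]
grip_width: 0.145
gripper_force: 56.0
```

Run:
```python
from h import *
goal([.4263,.2875,.114],73)
p,W=wristcloud(); np.savez('w3.npz',p=p,W=W); w=W.reshape(-1,3)
q=inframe(w,(.42,.286),-17); q=q[(q[:,0]>-15)&(q[:,0]<25)&(q[:,1]>20)&(q[:,1]<56)]
for lo in range(86,116,3):
    k=q[(q[:,2]>=lo)&(q[:,2]<lo+3)]
    if len(k)>5: print(lo,len(k),k[:,0].min().round(1),np.median(k[:,0]).round(1),k[:,0].max().round(1))
```

```text
t 3.62 pos [0.4297 0.2881 0.1168] psi 72.84 tilt [ 0.009  0.    -1.   ] F [ 0.38 -4.32 11.42] grip 0.145 56.0
shift [-0.008 -0.015  0.014] turn -0.0018
86 279 10.6 19.8 20.9
89 293 9.8 18.3 19.3
92 321 7.8 16.7 17.9
95 328 6.7 15.1 16.3
98 357 4.2 13.5 14.7
101 389 2.5 11.9 13.1
104 816 1.4 3.7 11.5
107 1569 2.7 6.6 10.0
```

Call:
{"op": "send_rows", "data": {
  "targets": "0 -0.01 -0.02 0 -1; 0 -0.02 -0.04 0 -1; 0 -0.03 -0.055 0 -1; 0 -0.04 -0.07 0 -1; 0 -0.05 -0.087 0 -1; 0 -0.05 -0.087 0 -1"
}}

```text
time: 4.17
position: [0.4215, 0.2911, 0.1331]
orientation: [[0.296, 0.955, 0.011], [0.955, -0.296, -0.001], [0.003, 0.011, -1.0]]
ft_force: [6.9, -3.2, 1.2]
grip_width: 0.144
gripper_force: 55.4
```

```bash
cat >> h.py <<'E'
def chk(c=(.42,.286),th=-17,dx=0,rng=(80,200)):
    p,W=wristcloud(); q=inframe(W.reshape(-1,3),c,th); q=q[(abs(q[:,0]-dx)<45)&(q[:,1]>18)&(q[:,1]<58)]
    for lo in range(rng[0],rng[1],4):
        k=q[(q[:,2]>=lo)&(q[:,2]<lo+4)]
        if len(k)>30: print(lo,len(k),k[:,0].min().round(1),np.median(k[:,0]).round(1),k[:,0].max().round(1))
    return p
E
python3 - <<'E'
from h import *
goal([.4263,.2875,.114],73); chk()
E
```

```text
t 4.17 pos [0.4215 0.2911 0.1331] psi 72.81 tilt [ 0.011 -0.001 -1.   ] F [ 6.88 -3.22  1.25] grip 0.144 55.4
shift [-0.01   0.027  0.096] turn -0.0021
80 273 13.1 22.0 23.5
84 265 11.7 20.0 21.4
88 309 9.2 18.0 19.4
92 334 7.2 15.9 17.1
96 337 5.0 13.9 15.2
100 383 2.8 11.8 13.2
104 394 0.8 9.9 11.3
108 422 -1.1 7.9 9.1
112 470 -2.6 6.0 7.2
116 528 -5.4 3.7 5.2
120 1377 -7.0 -4.2 3.2
124 1172 -4.6 -1.3 1.4
148 131 -18.3 -10.3 18.4
152 355 -36.6 -11.7 32.8
156 337 -38.1 -29.6 39.0
160 293 -40.9 -27.0 39.3
164 210 -43.5 -32.9 38.8
168 174 -44.9 -37.3 40.9
172 887 -45.0 -9.3 20.2
176 1394 -45.0 -8.3 40.3
180 1552 -45.0 -7.8 20.1
184 1727 -45.0 -7.5 41.3
188 1964 -44.9 7.6 19.9
192 2197 -44.6 -7.4 19.8
196 1583 -19.6 7.4 19.7
```

The cassette is sliding up the slot with low forces, so I keep pulling along the lean.

Call:
{"op": "send_rows", "data": {
  "targets": "0 -0.012 -0.02 0 -1; 0 -0.025 -0.043 0 -1; 0 -0.037 -0.065 0 -1; 0 -0.05 -0.087 0 -1; 0 -0.062 -0.108 0 -1; 0 -0.062 -0.108 0 -1"
}}

```text
time: 4.72
position: [0.4095, 0.2948, 0.1549]
orientation: [[0.296, 0.955, 0.011], [0.955, -0.296, -0.0], [0.003, 0.011, -1.0]]
ft_force: [5.8, -2.6, 3.3]
grip_width: 0.148
gripper_force: 55.8
```

Call:
{"op": "send_rows", "data": {
  "targets": "0 -0.01 -0.02 0 -1; 0 -0.02 -0.035 0 -1; 0 -0.03 -0.052 0 -1; 0 -0.04 -0.07 0 -1; 0 -0.045 -0.078 0 -1; 0 -0.045 -0.078 0 -1"
}}

```text
time: 5.22
position: [0.3963, 0.2975, 0.1684]
orientation: [[0.294, 0.956, 0.0], [0.956, -0.294, 0.0], [0.001, -0.0, -1.0]]
ft_force: [0.2, -0.1, -1.7]
grip_width: 0.071
gripper_force: 61.5
```

Run:
```python
from h import *
goal([.4263,.2875,.114],73); chk(dx=-15,rng=(80,176))
```

```text
t 5.22 pos [0.3963 0.2975 0.1684] psi 72.9 tilt [ 0.  0. -1.] F [ 0.17 -0.14 -1.73] grip 0.071 61.5
shift [-0.004  0.158  0.272] turn -0.0011
124 34 -29.5 -26.0 -22.2
128 35 -29.4 -26.0 -22.2
132 37 -29.3 -25.6 -21.9
136 41 -29.6 -25.6 -21.9
140 39 -29.5 -25.6 -21.7
144 49 -29.4 -25.5 -21.7
148 55 -29.3 -25.5 -21.8
152 51 -29.2 -24.8 -21.5
156 1911 -29.3 -25.5 -21.5
```

It snapped upright in the pads as expected: 8 mm thick across, top at z≈159 mm, and the wrist carries 1.7 N. I lift it and check its pose in the hand.

Call:
{"op": "send_rows", "data": {
  "targets": "0 0 -0.1 0 -1; 0 0 -0.25 0 -1; 0 0 -0.4 0 -1; 0 0 -0.55 0 -1; 0 0 -0.65 0 -1; 0 0 -0.65 0 -1; 0 0 -0.65 0 -1"
}}

```text
time: 5.85
position: [0.3967, 0.2978, 0.2983]
orientation: [[0.294, 0.956, 0.001], [0.956, -0.294, 0.001], [0.002, 0.001, -1.0]]
ft_force: [-0.4, -0.0, -2.6]
grip_width: 0.074
gripper_force: 61.5
```

```bash
cat >> h.py <<'E'
def held():
    "held plate in tool coords (mm): from wrist cam"
    s=telemetry.get_state(); p,d=snapshot('wrist')
    T=np.array(camera_info('wrist')['T_tool_cam']); q=cloud('wrist',cv2.medianBlur(d,3),T).reshape(-1,3)*1000
    k=q[(abs(q[:,1])<8)&(q[:,2]>0)&(q[:,2]<100)&(q[:,0]>16)]
    top=k[k[:,2]<np.percentile(k[:,2],2)+6]
    print('held: x',np.percentile(top[:,0],[1,99]).round(1),'y',np.percentile(top[:,1],[1,50,99]).round(1),'z top',np.percentile(k[:,2],[1,5]).round(1))
    e=k[k[:,0]>40]
    for lo in range(5,100,15):
        m=e[(e[:,2]>=lo)&(e[:,2]<lo+15)]
        if len(m)>5: print('  z',lo,'y',np.percentile(m[:,1],[2,50,98]).round(1),'xmax',m[:,0].max().round(1))
    # yaw of the top strip
    b=np.polyfit(top[:,0],top[:,1],1); print('  yaw deg',np.degrees(np.arctan(b[0])).round(2))
    return p
E
python3 - <<'E'
from h import *
goal([.38,.08,.30],80.4); p=held(); cv2.imwrite('pics/w4.png',p[:,:,::-1])
p,d=snapshot('scene'); cv2.imwrite('pics/s4.png',p[:,:,::-1])
E
```

```text
t 5.85 pos [0.3967 0.2978 0.2983] psi 72.9 tilt [ 0.001  0.001 -1.   ] F [-0.36 -0.04 -2.55] grip 0.074 61.5
shift [-1.065  0.24  -0.01 ] turn -0.0833
held: x [16.5 48.5] y [-3.2  0.8  4.5] z top [10.7 10.9]
  z 5 y [-3.1  0.4  4.4] xmax 48.7
  z 20 y [-3.4  0.4  4.1] xmax 48.7
  z 35 y [-3.5  0.3  3.8] xmax 48.6
  z 50 y [-3.9 -0.2  3.6] xmax 48.6
  z 65 y [-4.3 -0.8  3.3] xmax 48.6
  z 80 y [-4.2 -0.3  2.9] xmax 48.6
  z 95 y [-4.3 -0.7  2.9] xmax 48.5
  yaw deg 0.1
```

View pics/s4.png

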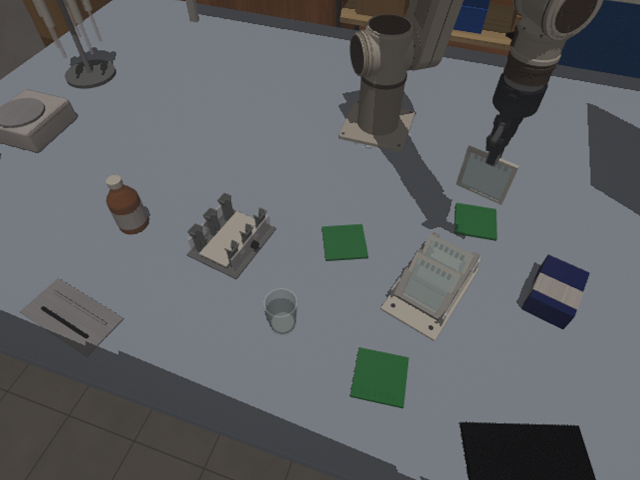

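Scene view: cassette_a hangs upright in the gripper at (488,175), and b and c are still seated in the rack at (440,265). Next I carry it high to the stand.

Call:
{"op": "send_rows", "data": {
  "targets": "-0.06 0.05 0 -0.02 -1; -0.18 0.15 0 -0.04 -1; -0.33 0.27 0 -0.06 -1; -0.5 0.4 0 -0.083 -1; -0.66 0.53 0 -0.083 -1; -0.82 0.65 0 -0.083 -1; -0.95 0.75 0 -0.083 -1; -1 0.8 0 -0.083 -1; -1 0.8 0 -0.083 -1"
}}

```text
time: 6.7
position: [0.4906, 0.0559, 0.2954]
orientation: [[0.173, 0.985, -0.004], [0.985, -0.173, -0.002], [-0.002, -0.004, -1.0]]
ft_force: [0.4, 0.1, -2.0]
grip_width: 0.069
gripper_force: 61.4
```

Run:
```python
from h import *
goal([.603,-.2276,.30],80.4)
```

```text
t 6.7 pos [0.4906 0.0559 0.2954] psi 80.06 tilt [-0.004 -0.002 -1.   ] F [ 0.4   0.12 -2.03] grip 0.069 61.4
shift [-1.3    0.798 -0.023] turn -0.0038
```

Call:
{"op": "send_rows", "data": {
  "targets": "-0.06 0.04 0 0 -1; -0.18 0.12 0 0 -1; -0.34 0.22 0 0 -1; -0.5 0.32 0 0 -1; -0.66 0.42 0 -0.003 -1; -0.82 0.5 0 -0.003 -1; -0.95 0.58 -0.02 -0.003 -1; -1 0.6 -0.02 -0.003 -1; -1 0.6 -0.02 -0.003 -1"
}}

```text
time: 7.45
position: [0.5753, -0.1598, 0.2994]
orientation: [[0.166, 0.986, -0.004], [0.986, -0.166, 0.001], [0.0, -0.004, -1.0]]
ft_force: [0.5, 0.4, -1.6]
grip_width: 0.073
gripper_force: 61.4
```

Call:
{"op": "send_rows", "data": {
  "targets": "-0.06 0.04 0 0 -1; -0.15 0.1 0 0 -1; -0.24 0.16 0 0 -1; -0.29 0.19 0 0 -1; -0.3 0.2 0 0 -1; -0.3 0.2 0 0 -1; -0.3 0.2 0 0 -1"
}}

```text
time: 8.03
position: [0.6048, -0.2219, 0.3012]
orientation: [[0.161, 0.987, -0.002], [0.987, -0.161, 0.001], [0.001, -0.002, -1.0]]
ft_force: [-0.5, 0.4, -2.8]
grip_width: 0.073
gripper_force: 61.4
```

Run:
```python
from h import *
goal([.603,-.2276,.30],80.4); held()
p,W=wristcloud(); cv2.imwrite('pics/w5.png',p[:,:,::-1]); np.savez('w5.npz',p=p,W=W)
```

```text
t 8.03 pos [ 0.6048 -0.2219  0.3012] psi 80.72 tilt [-0.002  0.001 -1.   ] F [-0.55  0.42 -2.75] grip 0.073 61.4
shift [-0.029 -0.004  0.006] turn 0.0035
held: x [16.4 48.4] y [-3.2  0.8  4.5] z top [10.8 10.9]
  z 5 y [-3.1  0.8  4.4] xmax 48.6
  z 20 y [-3.4  0.5  4.2] xmax 48.7
  z 35 y [-3.5  0.2  3.9] xmax 48.5
  z 50 y [-3.9 -0.1  3.7] xmax 48.5
  z 65 y [-4.2 -0.2  3.4] xmax 48.5
  z 80 y [-4.1 -0.8  3. ] xmax 48.4
  z 95 y [-4.2 -0.6  2.9] xmax 48.5
  yaw deg -0.1
```

View pics/w5.png

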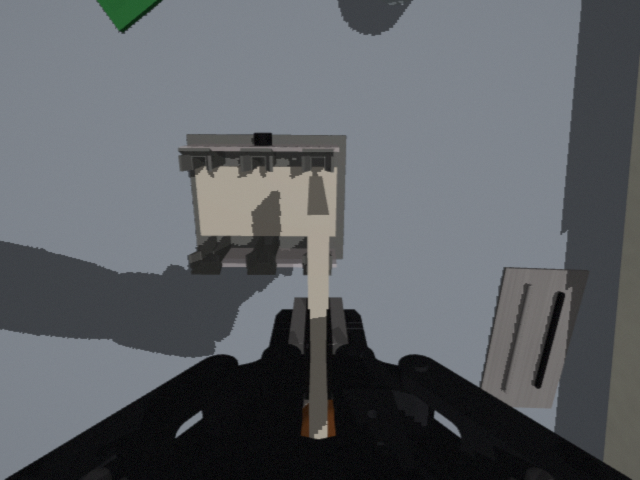

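Wrist view: the stand is at (265,200) with its channel rows at rows 160 and 255. The held plate is edge-on at column 318, above the slot on the +x side. Next I measure the channels in this view and check the bottle clearance.

Run:
```python
from h import *
from scipy import ndimage as nd
W=np.load('w5.npz')['W']
r=np.s_[125:285,175:350]; w=W[r]
print('table',np.nanmedian(W[300:340,100:200,2]), 'plate(rest) z',np.nanmedian(W[200:230,205:235,2]))
q=inframe(w,(.5485,-.2187),-9.6)
for name,lo,hi in (('high',60,82),):
    m=(w[...,2]*1000>lo)&(w[...,2]*1000<hi); L,n=nd.label(m)
    for i in range(1,n+1):
        g=q[L==i]
        if len(g)>15: print(len(g),g.min(0).round(1),g.max(0).round(1),'mean',g.mean(0).round(1))
# profiles: for y>0 and y<0 channel rows print x intervals at z>60
for s in (1,-1):
  for lo in (62,66,70,74):
    g=q[(q[...,2]>lo)&(q[...,2]<lo+4)&(s*q[...,1]>30)]
    if len(g)==0: continue
    x=np.sort(g[:,0]); cut=np.where(np.diff(x)>4)[0]; a=np.r_[x[0],x[cut+1]]; b=np.r_[x[cut],x[-1]]
    print(s,lo,[(round(i,1),round(j,1)) for i,j in zip(a,b)],'y',np.percentile(g[:,1],[2,98]).round(1))
base=q[(q[...,2]>4)&(q[...,2]<9)]; print('base',np.percentile(base[:,0],[.5,99.5]).round(1),np.percentile(base[:,1],[.5,99.5]).round(1))
z=np.load('top0.npz'); Wt=cloud('top',z['d'])[205:255,470:525].reshape(-1,3); k=Wt[(Wt[:,2]>.05)&(Wt[:,2]<.17)]; print('bottle',k.min(0).round(3),k.max(0).round(3))
```

```text
table 0.00018154374330053846 plate(rest) z 0.01867508945314003
606 [-69.8  42.5  60. ] [-40.   63.4  78.3] mean [-56.1  54.5  73. ]
586 [-14.4  42.8  60.4] [15.  63.6 78.7] mean [-0.4 54.6 73.5]
557 [40.6 42.8 64.8] [69.8 63.1 78.4] mean [55.4 54.4 73.5]
639 [-69.6 -57.6  60.2] [-40.3 -36.4  78.1] mean [-55.8 -47.8  72.1]
594 [-14.5 -58.1  60.4] [ 14.9 -36.7  78.2] mean [ -0.3 -48.   72.5]
102 [ 41.  -57.9  69.4] [ 45.9 -36.1  78.3] mean [ 43.3 -46.1  76.4]
57 [ 67.2 -57.7  72.3] [ 69.6 -36.1  78.8] mean [ 68.2 -45.2  76.9]
1 62 [(np.float64(-61.5), np.float64(-48.0)), (np.float64(-41.4), np.float64(-40.5)), (np.float64(-6.6), np.float64(-2.8)), (np.float64(6.3), np.float64(7.7)), (np.float64(48.7), np.float64(62.6))] y [43.5 56.5]
1 66 [(np.float64(-64.6), np.float64(-40.5)), (np.float64(-8.5), np.float64(8.8)), (np.float64(13.9), np.float64(14.2)), (np.float64(40.6), np.float64(41.6)), (np.float64(46.9), np.float64(64.5)), (np.float64(68.8), np.float64(68.8))] y [43.5 57.8]
1 70 [(np.float64(-68.5), np.float64(-40.5)), (np.float64(-13.9), np.float64(14.5)), (np.float64(41.7), np.fl
[... 185 characters left out ...]
64.6), np.float64(-42.0)), (np.float64(-10.7), np.float64(9.5)), (np.float64(14.1), np.float64(14.1))] y [-49.7 -36.7]
-1 66 [(np.float64(-65.9), np.float64(-40.9)), (np.float64(-10.8), np.float64(11.0)), (np.float64(43.8), np.float64(44.8))] y [-51.4 -36.8]
-1 70 [(np.float64(-69.4), np.float64(-40.7)), (np.float64(-14.5), np.float64(14.2)), (np.float64(42.9), np.float64(44.9)), (np.float64(67.4), np.float64(69.6))] y [-53.3 -36.7]
-1 74 [(np.float64(-69.6), np.float64(-40.3)), (np.float64(-14.4), np.float64(14.9)), (np.float64(41.0), np.float64(45.9)), (np.float64(67.2), np.float64(69.4))] y [-57.4 -37.1]
base [-84.4  85. ] [-62.   73.1]
bottle [ 0.538 -0.505  0.05 ] [ 0.608 -0.435  0.158]
```

Slot centres sit at own x = −55, 0.2 and 55.2 mm, which matches the given spacing, and the bottle is well clear (y < −0.435). I lower to just above slot 2 and look again.

Run:
```python
from h import *
goal([.6042,-.2251,.198],80.4)
```

```text
t 8.13 pos [ 0.6048 -0.2221  0.3019] psi 80.73 tilt [-0.001  0.001 -1.   ] F [-0.1  -0.45 -2.16] grip 0.075 61.4
shift [-0.016 -0.     0.519] turn 0.0036
```

Call:
{"op": "send_rows", "data": {
  "targets": "-0.016 0 0.1 0.004 -1; -0.016 0 0.22 0.004 -1; -0.016 0 0.34 0.004 -1; -0.016 0 0.44 0.004 -1; -0.016 0 0.5 0.004 -1; -0.016 0 0.52 0.004 -1; -0.016 0 0.52 0.004 -1; -0.016 0 0.52 0.004 -1"
}}

```text
time: 8.8
position: [0.6049, -0.2265, 0.1989]
orientation: [[0.168, 0.986, 0.001], [0.986, -0.168, -0.0], [-0.0, 0.001, -1.0]]
ft_force: [0.7, 0.7, -1.2]
grip_width: 0.075
gripper_force: 61.4
```

```bash
cat >> h.py <<'E'
def slots(c=(.5485,-.2187),th=-9.6):
    from scipy import ndimage as nd
    p,W=wristcloud(); q=inframe(W,c,th)
    m=(q[...,2]>66)&(q[...,2]<81)&(abs(q[...,0])<80)&(abs(q[...,1])<75); L,n=nd.label(m)
    for i in range(1,n+1):
        g=q[L==i]
        if len(g)>40: print('  post',len(g),g.min(0).round(1),g.max(0).round(1))
    s=telemetry.get_state(); print('  tcp in stand',inframe(np.array(s['position']),c,th).round(1))
    return p
E
python3 - <<'E'
from h import *
goal([.6042,-.2251,.198],80.4); p=slots(); held()
cv2.imwrite('pics/w6.png',p[:,:,::-1])
E
```

```text
t 8.8 pos [ 0.6049 -0.2265  0.1989] psi 80.31 tilt [ 0.001 -0.    -1.   ] F [ 0.7   0.67 -1.23] grip 0.075 61.4
shift [ 0.006 -0.004  0.005] turn -0.001
  post 1116 [-69.3  43.   66. ] [-40.   63.6  78.4]
  post 1086 [-14.2  43.   66. ] [15.2 63.5 78.3]
  post 1046 [41.3 42.7 66. ] [70.  63.3 78.2]
  post 1029 [-14.2 -58.1  66. ] [ 15.  -36.3  78.2]
  post 1068 [-69.5 -57.8  66. ] [-40.1 -36.6  78.3]
  tcp in stand [ 57.3   1.5 199.5]
held: x [16.4 48.4] y [-3.2  0.5  4.5] z top [10.7 10.9]
  z 5 y [-3.1  0.5  4.4] xmax 48.5
  z 20 y [-3.4  0.4  4.1] xmax 48.6
  z 35 y [-3.5 -0.   3.9] xmax 48.6
  z 50 y [-3.9 -0.1  3.6] xmax 48.5
  z 65 y [-4.3 -0.7  3.4] xmax 48.5
  z 80 y [-4.2 -0.3  3. ] xmax 48.5
  z 95 y [-4.2 -0.6  2.9] xmax 48.5
  yaw deg 0.01
```

View pics/w6.png

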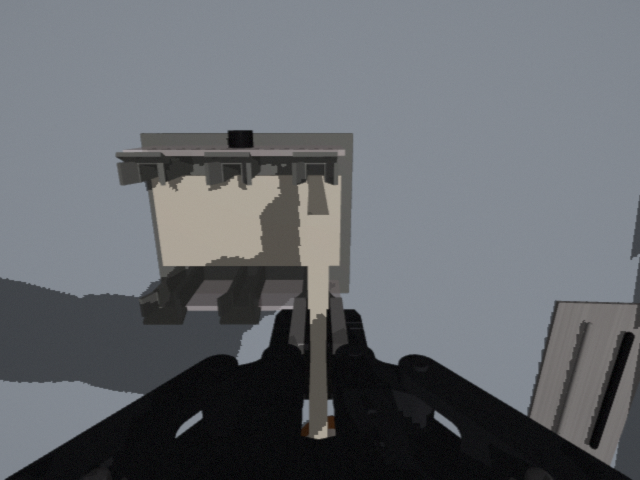

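Run:
```python
from h import *
a=[]
for i in range(8):
    s=telemetry.get_state(); a.append(np.r_[inframe(np.array(s['position']),(.5485,-.2187),-9.6),np.degrees(np.arctan2(s['orientation'][1][0],s['orientation'][0][0]))]); snapshot('wrist')
a=np.array(a); print(a.mean(0).round(2),a.std(0).round(2)); print(a[:3].round(2))
```

```text
[ 57.17   1.18 199.05  80.27] [0.26 0.07 0.54 0.01]
[[ 57.5    1.35 199.73  80.29]
 [ 57.48   1.25 199.69  80.28]
 [ 57.39   1.17 199.51  80.28]]
```

Call:
{"op": "send_rows", "data": {
  "targets": "0.0105 -0.0035 0 -0.001 -1; 0.0105 -0.0035 0.02 -0.001 -1; 0.0105 -0.0035 0.04 -0.001 -1; 0.0105 -0.0035 0.06 -0.001 -1; 0.0105 -0.0035 0.08 -0.001 -1; 0.0105 -0.0035 0.1 -0.001 -1; 0.0105 -0.0035 0.115 -0.001 -1; 0.0105 -0.0035 0.13 -0.001 -1; 0.0105 -0.0035 0.13 -0.001 -1"
}}

```text
time: 10.05
position: [0.6038, -0.2246, 0.1709]
orientation: [[0.168, 0.986, -0.001], [0.986, -0.168, 0.001], [0.0, -0.001, -1.0]]
ft_force: [-0.1, -0.1, -1.4]
grip_width: 0.077
gripper_force: 61.5
```

Run:
```python
from h import *
p=slots(); held(); goal([.6042,-.2251,.198],80.4)
```

```text
post 1414 [-69.5  42.9  66. ] [-39.6  63.5  78.3]
  post 1339 [-14.2  42.8  66. ] [15.2 63.4 78.3]
  post 1370 [41.  42.8 66. ] [70.3 63.3 80.9]
  post 1352 [-69.3 -57.7  66. ] [-40.  -36.4  78.3]
  post 1285 [-14.3 -57.8  66. ] [ 15.  -36.4  78.4]
  tcp in stand [ 55.7   3.3 171.4]
held: x [16.4 48.4] y [-3.2  0.5  4.5] z top [10.7 10.9]
  z 5 y [-3.1  0.8  4.4] xmax 48.6
  z 20 y [-3.4  0.4  4.2] xmax 48.6
  z 35 y [-3.5 -0.   3.9] xmax 48.5
  z 50 y [-3.9 -0.1  3.6] xmax 48.5
  z 65 y [-4.3 -0.4  3.4] xmax 48.5
  z 80 y [-7.3 -0.3  7.5] xmax 59.9
  z 95 y [-7.5 -0.3  7.4] xmax 59.8
  yaw deg 0.06
t 10.15 pos [ 0.6042 -0.2247  0.1718] psi 80.36 tilt [-0.  0. -1.] F [-0.18 -0.72 -1.19] grip 0.072 61.5
shift [-0.002  0.    -0.131] turn -0.0004
```

No side forces with the bottom edge in the straight part of the slot. I keep going down, then switch to 1 mm steps.

Call:
{"op": "send_rows", "data": {
  "targets": "0 0.002 0.015 0 -1; 0 0.002 0.03 0 -1; 0 0.002 0.045 0 -1; 0 0.002 0.06 0 -1; 0 0.002 0.075 0 -1; 0 0.002 0.09 0 -1; 0 0.002 0.105 0 -1; 0 0.002 0.12 0 -1; 0 0.002 0.135 0 -1; 0 0.002 0.135 0 -1"
}}

```text
time: 10.98
position: [0.6042, -0.2247, 0.144]
orientation: [[0.167, 0.986, -0.001], [0.986, -0.167, 0.0], [0.0, -0.001, -1.0]]
ft_force: [-0.1, 0.0, -2.1]
grip_width: 0.072
gripper_force: 61.5
```

Call:
{"op": "send_rows", "data": {
  "targets": "0 0 0.005 0 -1; 0 0 0.01 0 -1; 0 0 0.015 0 -1; 0 0 0.015 0 -1; 0 0 0.015 0 -1"
}}

```text
time: 11.4
position: [0.6046, -0.2248, 0.142]
orientation: [[0.167, 0.986, 0.0], [0.986, -0.167, -0.0], [-0.0, 0.0, -1.0]]
ft_force: [-0.3, 0.2, -1.9]
grip_width: 0.075
gripper_force: 61.5
```

Call:
{"op": "send_rows", "data": {
  "targets": "0 0 0.005 0 -1; 0 0 0.01 0 -1; 0 0 0.015 0 -1; 0 0 0.02 0 -1; 0 0 0.025 0 -1; 0 0 0.025 0 -1"
}}

```text
time: 11.9
position: [0.6044, -0.2248, 0.1365]
orientation: [[0.167, 0.986, -0.001], [0.986, -0.167, 0.0], [0.0, -0.001, -1.0]]
ft_force: [0.4, -0.1, -2.2]
grip_width: 0.077
gripper_force: 61.5
```

Call:
{"op": "send_rows", "data": {
  "targets": "0 0 0.005 0 -1; 0 0 0.01 0 -1; 0 0 0.015 0 -1; 0 0 0.02 0 -1; 0 0 0.02 0 -1; 0 0 0.02 0 -1"
}}

```text
time: 12.4
position: [0.6045, -0.2248, 0.1328]
orientation: [[0.168, 0.986, -0.0], [0.986, -0.168, 0.0], [0.0, -0.0, -1.0]]
ft_force: [-0.2, 0.1, -1.5]
grip_width: 0.076
gripper_force: 61.5
```

Call:
{"op": "send_rows", "data": {
  "targets": "0 0 0.005 0 -1; 0 0 0.01 0 -1; 0 0 0.01 0 -1; 0 0 0.01 0 -1"
}}

```text
time: 12.73
position: [0.6045, -0.2248, 0.1308]
orientation: [[0.167, 0.986, -0.0], [0.986, -0.167, 0.0], [0.0, -0.0, -1.0]]
ft_force: [-0.2, 0.4, -1.8]
grip_width: 0.072
gripper_force: 61.5
```

Call:
{"op": "send_rows", "data": {
  "targets": "0 0 0.004 0 -1; 0 0 0.008 0 -1; 0 0 0.008 0 -1; 0 0 0.008 0 -1"
}}

```text
time: 13.07
position: [0.6049, -0.2249, 0.1298]
orientation: [[0.167, 0.986, 0.001], [0.986, -0.167, -0.0], [-0.0, 0.001, -1.0]]
ft_force: [0.2, -0.7, 1.8]
grip_width: 0.069
gripper_force: 61.8
```

Contact: the vertical force went from −1.8 N to +1.8 N, so about 3.6 N rests on the plate. I hold briefly to confirm, then open.

Call:
{"op": "send_rows", "data": {
  "targets": "0 0 0.002 0 -1; 0 0 0.002 0 -1; 0 0 0.002 0 -1; 0 0 0.002 0 -1"
}}

```text
time: 13.4
position: [0.605, -0.2249, 0.1297]
orientation: [[0.167, 0.986, 0.001], [0.986, -0.167, -0.0], [-0.0, 0.001, -1.0]]
ft_force: [-1.2, 1.0, 4.7]
grip_width: 0.071
gripper_force: 62.4
```

Call:
{"op": "send_rows", "data": {
  "targets": "0 0 0 0 -0.8; 0 0 0 0 -0.7; 0 0 0 0 -0.6; 0 0 0 0 -0.5; 0 0 0 0 -0.4; 0 0 0 0 -0.4"
}}

```text
time: 13.9
position: [0.6045, -0.2248, 0.1286]
orientation: [[0.167, 0.986, -0.0], [0.986, -0.167, 0.0], [0.0, -0.0, -1.0]]
ft_force: [0.6, -0.9, 0.9]
grip_width: 0.296
gripper_force: 0.0
```

Call:
{"op": "send_rows", "data": {
  "targets": "0 0 -0.05 0 -0.4; 0 0 -0.12 0 -0.4; 0 0 -0.25 0 -0.4; 0 0 -0.4 0 -0.3; 0 0 -0.6 0 -0.2; 0 0 -0.75 0 -0.1; 0 0 -0.8 0 -0.1; 0 0 -0.8 0 -0.1"
}}

```text
time: 14.57
position: [0.6062, -0.2254, 0.2946]
orientation: [[0.168, 0.986, 0.009], [0.986, -0.167, -0.003], [-0.002, 0.009, -1.0]]
ft_force: [-0.4, 0.5, 1.5]
grip_width: 0.448
gripper_force: 0.0
```

Run:
```python
from h import *
goal([.46,.1,.29],76)
p,W=wristcloud(); q=inframe(W,(.5485,-.2187),-9.6).reshape(-1,3)
k=q[(abs(q[:,0]-55)<12)&(abs(q[:,1])<60)&(q[:,2]>85)]
for lo in range(85,135,5):
    g=k[(k[:,2]>=lo)&(k[:,2]<lo+5)]
    if len(g)>10: print(lo,len(g),'x',np.percentile(g[:,0],[1,50,99]).round(1),'y',np.percentile(g[:,1],[1,99]).round(1))
print('top z',np.percentile(k[:,2],99))
p,d=snapshot('scene'); cv2.imwrite('pics/s7.png',p[:,:,::-1])
```

```text
t 14.57 pos [ 0.6062 -0.2254  0.2946] psi 80.36 tilt [ 0.009 -0.003 -1.   ] F [-0.41  0.53  1.45] grip 0.448 0.0
shift [ 1.482 -0.993  0.011] turn 0.0484
115 1117 x [52.5 56.2 59.7] y [-46.6  50.6]
top z 361.45184312379916
```

The first cassette stands upright in slot 2 with its top at 115–120 mm. Next is cassette_b.

Run:
```python
from h import *
goal([.4839,.2699,.275],73)
```

```text
t 14.67 pos [ 0.6047 -0.2248  0.2893] psi 80.36 tilt [ 0.001 -0.    -1.   ] F [-0.78  0.8  -1.03] grip 0.451 0.0
shift [ 2.338 -1.01   0.07 ] turn 0.0818
```

Call:
{"op": "send_rows", "data": {
  "targets": "0.15 -0.07 0 0.01 -0.1; 0.35 -0.15 0 0.03 -0.1; 0.55 -0.23 0 0.05 -0.1; 0.75 -0.32 0 0.07 -0.1; 0.93 -0.4 0.03 0.082 -0.1; 1 -0.43 0.05 0.082 -0.1"
}}

```text
time: 15.17
position: [0.5507, -0.0091, 0.2768]
orientation: [[0.29, 0.957, -0.005], [0.957, -0.29, 0.002], [0.0, -0.005, -1.0]]
ft_force: [-0.2, -0.5, -1.1]
grip_width: 0.449
gripper_force: 0.0
```

Run:
```python
from h import *
goal([.4839,.2699,.275],73)
```

```text
t 15.17 pos [ 0.5507 -0.0091  0.2768] psi 73.16 tilt [-0.005  0.002 -1.   ] F [-0.23 -0.49 -1.14] grip 0.449 0.0
shift [ 1.238 -0.724  0.013] turn 0.0017
```

Call:
{"op": "send_rows", "data": {
  "targets": "0.18 -0.1 0 0 -0.1; 0.35 -0.2 0 0 -0.1; 0.53 -0.3 0 0 -0.1; 0.7 -0.4 0 0 -0.1; 0.87 -0.5 0.01 0.002 -0.1; 1 -0.6 0.01 0.002 -0.1; 1 -0.72 0.01 0.002 -0.1"
}}

```text
time: 15.75
position: [0.4734, 0.224, 0.2737]
orientation: [[0.292, 0.956, -0.004], [0.956, -0.292, -0.0], [-0.001, -0.003, -1.0]]
ft_force: [0.0, 0.6, 0.2]
grip_width: 0.453
gripper_force: 0.0
```

Call:
{"op": "send_rows", "data": {
  "targets": "0.12 0 0 0 -0.1; 0.22 0 0 0 -0.1; 0.238 0 0 0 -0.1; 0.238 0 0 0 -0.1; 0.238 0 0 0 -0.1; 0.238 0 0 0 -0.1"
}}

```text
time: 16.25
position: [0.4879, 0.2645, 0.2761]
orientation: [[0.297, 0.955, -0.002], [0.955, -0.297, -0.001], [-0.002, -0.001, -1.0]]
ft_force: [0.0, 0.7, 0.2]
grip_width: 0.45
gripper_force: 0.0
```

Run:
```python
from h import *
p,W=wristcloud(); w=inframe(W,(.42,.286),-17).reshape(-1,3)
for c in (60,120):
    s=w[(abs(w[:,0]-c-3)<20)&(abs(w[:,1]-3)<60)]
    for lo in (86,92,98,101,104,107):
        k=s[(s[:,2]>=lo)&(s[:,2]<lo+3)]
        if len(k)>5: print(c,lo,len(k),'x',k[:,0].min().round(1),np.median(k[:,0]).round(1),k[:,0].max().round(1),'y',np.percentile(k[:,1],[1,99]).round(1))
a=[]
for i in range(5):
    s=telemetry.get_state(); a.append(inframe(np.array(s['position']),(.42,.286),-17)); snapshot('wrist')
print('tcp in rack',np.round(a,1).tolist()); goal([.4839,.2699,.114],73)
```

```text
60 86 259 x 68.7 75.7 76.6 y [-44.9  53.5]
60 92 263 x 70.7 72.3 73.4 y [-44.8  52.7]
60 98 261 x 67.1 68.6 69.9 y [-45.6  52.2]
60 101 362 x 57.2 66.6 68.2 y [-43.9  52.6]
60 104 1106 x 57.3 61.5 66.5 y [-45.2  52.9]
60 107 175 x 61.7 63.4 64.9 y [-39.9  51.5]
120 86 159 x 134.5 135.6 136.8 y [-45.9  51.1]
120 92 169 x 131.0 132.1 133.2 y [-46.3  51.6]
120 98 183 x 120.3 128.6 129.8 y [-44.9  52.6]
120 101 316 x 117.2 126.2 128.0 y [-44.9  51.5]
120 104 1100 x 117.1 121.3 126.2 y [-46.6  51.8]
120 107 136 x 121.9 123.4 124.5 y [-44.2  51.6]
tcp in rack [[71.4, -0.7, 276.4], [71.5, -0.6, 276.7], [71.6, -0.5, 276.9], [71.6, -0.3, 277.0], [71.5, -0.2, 277.1]]
t 16.55 pos [0.4884 0.265  0.2772] psi 72.75 tilt [ 0.  0. -1.] F [-0.21  0.34  1.04] grip 0.45 0.0
shift [ 0.016 -0.029  0.816] turn -0.0028
```

Call:
{"op": "send_rows", "data": {
  "targets": "0.018 -0.027 0.1 -0.003 -0.1; 0.018 -0.027 0.25 -0.003 -0.1; 0.018 -0.027 0.4 -0.003 -0.1; 0.018 -0.027 0.55 -0.003 -0.1; 0.018 -0.027 0.68 -0.003 -0.1; 0.018 -0.027 0.77 -0.003 -0.1; 0.018 -0.027 0.81 -0.003 -0.1; 0.018 -0.027 0.81 -0.003 -0.1; 0.018 -0.027 0.81 -0.003 -0.1"
}}

```text
time: 17.3
position: [0.4845, 0.2707, 0.1155]
orientation: [[0.291, 0.957, 0.0], [0.957, -0.291, 0.0], [0.0, 0.0, -1.0]]
ft_force: [0.3, -0.9, 0.0]
grip_width: 0.453
gripper_force: 0.0
```

Run:
```python
from h import *
p,d=snapshot('wrist'); p,d=snapshot('wrist'); cv2.imwrite('pics/w8.png',p[:,:,::-1])
s=telemetry.get_state(); print('tcp in rack',inframe(np.array(s['position']),(.42,.286),-17).round(1)); goal([.4839,.2699,.114],73)
```

```text
tcp in rack [ 66.8   5.  116.7]
t 17.4 pos [0.4854 0.2712 0.1167] psi 73.06 tilt [ 0.003  0.002 -1.   ] F [-1.2   0.14 -0.3 ] grip 0.453 0.0
shift [-0.009 -0.005  0.013] turn 0.0007
```

View pics/w8.png

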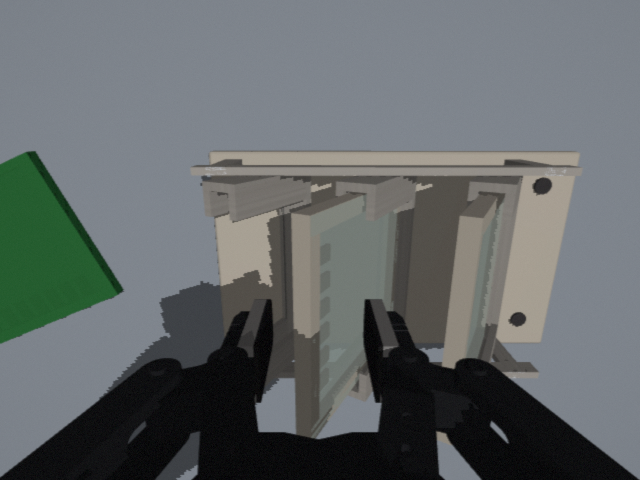

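The fingers straddle cassette_b, top edge at column 305, with c at column 465 well clear. Closing.

Call:
{"op": "send_rows", "data": {
  "targets": "-0.007 -0.002 0.012 0 -0.3; -0.007 -0.002 0.012 0 -0.5; -0.007 -0.002 0.012 0 -0.6; -0.007 -0.002 0.012 0 -0.7; -0.007 -0.002 0.012 0 -1; -0.007 -0.002 0.012 0 -1; -0.007 -0.002 0.012 0 -1; -0.007 -0.002 0.012 0 -1"
}}

```text
time: 18.07
position: [0.4868, 0.269, 0.116]
orientation: [[0.292, 0.956, 0.009], [0.956, -0.292, -0.001], [0.002, 0.009, -1.0]]
ft_force: [1.4, -4.8, 11.3]
grip_width: 0.154
gripper_force: 55.0
```

Call:
{"op": "send_rows", "data": {
  "targets": "0 -0.01 -0.02 0 -1; 0 -0.02 -0.04 0 -1; 0 -0.03 -0.055 0 -1; 0 -0.04 -0.07 0 -1; 0 -0.05 -0.087 0 -1; 0 -0.05 -0.087 0 -1"
}}

```text
time: 18.57
position: [0.4786, 0.272, 0.1323]
orientation: [[0.293, 0.956, 0.012], [0.956, -0.293, -0.001], [0.003, 0.011, -1.0]]
ft_force: [7.4, -2.6, 1.7]
grip_width: 0.148
gripper_force: 54.9
```

Run:
```python
from h import *
goal([.4839,.2699,.114],73); chk(dx=60,rng=(80,136))
```

```text
t 18.57 pos [0.4786 0.272  0.1323] psi 72.97 tilt [ 0.012 -0.001 -1.   ] F [ 7.36 -2.61  1.69] grip 0.148 54.9
shift [-0.002  0.027  0.092] turn -0.0003
80 272 73.3 82.1 83.3
84 293 70.6 80.0 81.4
88 295 69.6 78.0 79.3
92 338 67.3 76.0 77.3
96 354 64.6 73.9 75.2
100 382 62.5 72.0 73.3
104 411 61.7 69.9 71.2
108 461 58.6 67.9 69.4
112 482 56.8 65.8 67.3
116 517 55.1 63.8 65.3
120 1452 53.1 55.9 63.0
124 1214 55.4 58.7 61.1
```

Same behaviour as cassette_a, so I repeat the pull.

Call:
{"op": "send_rows", "data": {
  "targets": "0 -0.012 -0.02 0 -1; 0 -0.025 -0.043 0 -1; 0 -0.037 -0.065 0 -1; 0 -0.05 -0.087 0 -1; 0 -0.062 -0.108 0 -1; 0 -0.062 -0.108 0 -1"
}}

```text
time: 19.12
position: [0.4666, 0.2756, 0.1541]
orientation: [[0.293, 0.956, 0.012], [0.956, -0.293, -0.001], [0.003, 0.011, -1.0]]
ft_force: [6.5, -3.6, 3.0]
grip_width: 0.151
gripper_force: 55.2
```

Call:
{"op": "send_rows", "data": {
  "targets": "0 -0.01 -0.02 0 -1; 0 -0.02 -0.035 0 -1; 0 -0.03 -0.052 0 -1; 0 -0.04 -0.07 0 -1; 0 -0.045 -0.078 0 -1; 0 -0.045 -0.078 0 -1"
}}

```text
time: 19.62
position: [0.4568, 0.2785, 0.169]
orientation: [[0.292, 0.956, 0.009], [0.956, -0.292, -0.0], [0.002, 0.008, -1.0]]
ft_force: [5.4, -1.9, 2.1]
grip_width: 0.073
gripper_force: 63.4
```

Call:
{"op": "send_rows", "data": {
  "targets": "0 0 -0.1 0 -1; 0 0 -0.25 0 -1; 0 0 -0.4 0 -1; 0 0 -0.55 0 -1; 0 0 -0.65 0 -1; 0 0 -0.65 0 -1; 0 0 -0.65 0 -1"
}}

```text
time: 20.2
position: [0.4537, 0.2789, 0.2979]
orientation: [[0.291, 0.957, 0.002], [0.957, -0.291, 0.001], [0.002, 0.001, -1.0]]
ft_force: [0.1, -0.2, -2.7]
grip_width: 0.076
gripper_force: 59.9
```

Run:
```python
from h import *
held(); goal([.4955,-.2057,.30],80.4)
```

```text
held: x [16.4 50.8] y [-3.3  0.4  4.4] z top [9.  9.2]
  z 5 y [-3.1  0.6  4.3] xmax 51.0
  z 20 y [-2.9  0.8  4.6] xmax 51.3
  z 35 y [-2.8  1.   4.6] xmax 51.3
  z 50 y [-2.5  1.2  5. ] xmax 51.5
  z 65 y [-2.3  1.3  5.3] xmax 51.6
  z 80 y [-2.1  1.3  5.1] xmax 51.8
  z 95 y [-1.9  2.4  5.3] xmax 51.7
  yaw deg 0.43
t 20.25 pos [0.453  0.2784 0.2963] psi 73.07 tilt [-0.001 -0.    -1.   ] F [-0.18 -0.37 -2.81] grip 0.076 59.9
shift [-2.254  0.908 -0.018] turn -0.0814
```

Call:
{"op": "send_rows", "data": {
  "targets": "-0.06 0.02 0 -0.02 -1; -0.18 0.07 0 -0.04 -1; -0.33 0.13 0 -0.06 -1; -0.5 0.2 0 -0.081 -1; -0.67 0.27 0 -0.081 -1; -0.84 0.33 0 -0.081 -1; -0.95 0.38 0 -0.081 -1; -1 0.4 0 -0.081 -1; -1 0.4 0 -0.081 -1"
}}

```text
time: 21.0
position: [0.4708, 0.0618, 0.2952]
orientation: [[0.171, 0.985, -0.004], [0.985, -0.171, -0.001], [-0.001, -0.004, -1.0]]
ft_force: [0.5, 1.7, -1.8]
grip_width: 0.078
gripper_force: 59.8
```

Run:
```python
from h import *
goal([.4930,-.2086,.30],80.4)
```

```text
t 21.0 pos [0.4708 0.0618 0.2952] psi 80.13 tilt [-0.004 -0.001 -1.   ] F [ 0.51  1.68 -1.82] grip 0.078 59.8
shift [-1.313  0.341 -0.023] turn -0.0029
```

Call:
{"op": "send_rows", "data": {
  "targets": "-0.06 0.02 0 0 -1; -0.18 0.05 0 0 -1; -0.34 0.1 0 0 -1; -0.5 0.14 0 0 -1; -0.66 0.18 0 -0.003 -1; -0.82 0.22 0 -0.003 -1; -0.95 0.25 -0.02 -0.003 -1; -1 0.26 -0.02 -0.003 -1; -1 0.26 -0.02 -0.003 -1"
}}

```text
time: 21.75
position: [0.4895, -0.1428, 0.2998]
orientation: [[0.165, 0.986, -0.002], [0.986, -0.165, 0.001], [0.001, -0.002, -1.0]]
ft_force: [0.4, 0.3, -2.0]
grip_width: 0.072
gripper_force: 59.8
```

Call:
{"op": "send_rows", "data": {
  "targets": "-0.06 0.02 0 0 -1; -0.16 0.04 0.05 0 -1; -0.25 0.06 0.15 0 -1; -0.3 0.08 0.25 0 -1; -0.31 0.08 0.35 0 -1; -0.31 0.08 0.42 0 -1; -0.31 0.08 0.45 0 -1; -0.31 0.08 0.45 0 -1; -0.31 0.08 0.45 0 -1"
}}

```text
time: 22.5
position: [0.4954, -0.2048, 0.2112]
orientation: [[0.161, 0.987, -0.0], [0.987, -0.161, 0.0], [0.0, -0.0, -1.0]]
ft_force: [-0.3, 0.4, -1.1]
grip_width: 0.075
gripper_force: 59.8
```

Run:
```python
from h import *
[snapshot('top') for i in range(4)]
p=slots(); cv2.imwrite('pics/w9.png',p[:,:,::-1]); held(); goal([.4930,-.2086,.198],80.4); slots()
```

```text
post 924 [-69.   42.7  66. ] [-39.8  63.4  78. ]
  post 972 [-14.   42.8  66. ] [15.2 63.6 78.2]
  post 2333 [ 41.  -57.1  66. ] [70.6 63.2 81. ]
  post 60 [-45.3 -40.5  66.1] [-39.5 -36.2  78. ]
  post 87 [-69.9 -42.6  66.2] [-61.9 -36.4  77.8]
  post 901 [-14.1 -57.2  66. ] [ 15.2 -36.7  78.1]
  tcp in stand [-54.2   4.  212.3]
held: x [16.5 50.7] y [-3.2  0.5  4.4] z top [9.1 9.3]
  z 5 y [-3.   0.5  4.4] xmax 51.0
  z 20 y [-2.9  0.8  4.6] xmax 51.0
  z 35 y [-2.7  0.8  4.8] xmax 51.3
  z 50 y [-2.5  1.3  5. ] xmax 51.3
  z 65 y [-2.2  1.8  5.3] xmax 51.5
  z 80 y [-2.   1.3  5.2] xmax 51.7
  z 95 y [-1.9  1.9  5.2] xmax 51.6
  yaw deg 0.36
t 22.8 pos [ 0.4956 -0.2058  0.2121] psi 80.64 tilt [ 0.002 -0.001 -1.   ] F [-0.03 -0.69 -1.89] grip 0.073 59.8
shift [-0.016 -0.011  0.07 ] turn 0.0027
  post 937 [-68.9  42.8  66. ] [-39.7  63.3  78.4]
  post 964 [-14.   42.6  66. ] [15.4 63.4 78.3]
  post 2348 [ 41.  -58.2  66. ] [70.4 63.5 81. ]
  post 80 [-69.5 -41.9  66.1] [-62.2 -36.3  78. ]
  post 61 [-45.7 -40.9  66.1] [-39.8 -36.   78.2]
  post 899 [-14.1 -57.2  66. ] [ 15.5 -36.7  77.9]
  tcp in stand [-54.5   3.9 211.9]
```

Call:
{"op": "send_rows", "data": {
  "targets": "-0.0155 -0.008 0.02 0.003 -1; -0.0155 -0.008 0.05 0.003 -1; -0.0155 -0.008 0.07 0.003 -1; -0.0155 -0.008 0.085 0.003 -1; -0.0155 -0.008 0.085 0.003 -1; -0.0155 -0.008 0.085 0.003 -1; -0.0155 -0.008 0.085 0.003 -1"
}}

```text
time: 23.43
position: [0.4931, -0.2086, 0.1941]
orientation: [[0.168, 0.986, 0.0], [0.986, -0.168, 0.0], [0.0, 0.0, -1.0]]
ft_force: [-0.5, 0.3, -0.6]
grip_width: 0.074
gripper_force: 59.8
```

Run:
```python
from h import *
[snapshot('top') for i in range(4)]
slots(); goal([.4930,-.2086,.194],80.4)
```

```text
post 1106 [-69.  43.  66.] [-39.7  63.3  78.3]
  post 1103 [-13.8  42.7  66. ] [15.7 63.2 78.3]
  post 2820 [ 41.1 -57.   66. ] [71.2 63.1 81. ]
  post 1035 [-14.  -57.5  66. ] [ 15.1 -36.6  78.2]
  tcp in stand [-56.3   0.8 194.3]
t 23.68 pos [ 0.4931 -0.2086  0.1943] psi 80.36 tilt [ 0. -0. -1.] F [-0.39  1.15 -1.14] grip 0.076 59.8
shift [-0.    -0.001  0.002] turn -0.0004
```

Call:
{"op": "send_rows", "data": {
  "targets": "0 0 0.015 0 -1; 0 0 0.03 0 -1; 0 0 0.045 0 -1; 0 0 0.06 0 -1; 0 0 0.075 0 -1; 0 0 0.09 0 -1; 0 0 0.105 0 -1; 0 0 0.12 0 -1; 0 0 0.135 0 -1; 0 0 0.135 0 -1"
}}

```text
time: 24.52
position: [0.4926, -0.2084, 0.1663]
orientation: [[0.167, 0.986, -0.001], [0.986, -0.167, 0.001], [0.0, -0.001, -1.0]]
ft_force: [0.2, -1.2, -1.4]
grip_width: 0.073
gripper_force: 59.8
```

Run:
```python
from h import *
held(); goal([.4930,-.2086,.129],80.4)
```

```text
held: x [16.5 50.7] y [-3.2  0.5  4.4] z top [9.2 9.4]
  z 5 y [-3.   0.5  4.4] xmax 51.0
  z 20 y [-2.9  0.8  4.5] xmax 51.1
  z 35 y [-2.7  1.3  4.7] xmax 51.2
  z 50 y [-2.5  1.3  5. ] xmax 51.4
  z 65 y [-2.2  1.8  5.3] xmax 51.5
  z 80 y [-7.7 -0.8  7.8] xmax 62.4
  z 95 y [-6.9 -4.4  7.1] xmax 57.1
  yaw deg 0.34
t 24.57 pos [ 0.4927 -0.2084  0.1667] psi 80.36 tilt [-0.001  0.    -1.   ] F [ 0.05 -1.29 -1.94] grip 0.074 59.8
shift [-0.001  0.002  0.188] turn -0.0005
```

The plate is inside the slot with no significant side force, so I continue down.

Call:
{"op": "send_rows", "data": {
  "targets": "0 0 0.015 0 -1; 0 0 0.03 0 -1; 0 0 0.045 0 -1; 0 0 0.06 0 -1; 0 0 0.075 0 -1; 0 0 0.09 0 -1; 0 0 0.105 0 -1; 0 0 0.12 0 -1; 0 0 0.135 0 -1; 0 0 0.135 0 -1"
}}

```text
time: 25.4
position: [0.4926, -0.2083, 0.1393]
orientation: [[0.167, 0.986, -0.001], [0.986, -0.167, 0.001], [0.0, -0.001, -1.0]]
ft_force: [0.4, 0.1, -1.3]
grip_width: 0.067
gripper_force: 59.8
```

Call:
{"op": "send_rows", "data": {
  "targets": "0 0 0.005 0 -1; 0 0 0.01 0 -1; 0 0 0.015 0 -1; 0 0 0.02 0 -1; 0 0 0.025 0 -1; 0 0 0.025 0 -1; 0 0 0.025 0 -1"
}}

```text
time: 25.98
position: [0.493, -0.2085, 0.1351]
orientation: [[0.167, 0.986, -0.0], [0.986, -0.167, 0.0], [0.0, -0.0, -1.0]]
ft_force: [-0.1, 0.0, -1.9]
grip_width: 0.072
gripper_force: 59.8
```

Call:
{"op": "send_rows", "data": {
  "targets": "0 0 0.005 0 -1; 0 0 0.01 0 -1; 0 0 0.015 0 -1; 0 0 0.02 0 -1; 0 0 0.02 0 -1; 0 0 0.02 0 -1"
}}

```text
time: 26.48
position: [0.4929, -0.2085, 0.131]
orientation: [[0.167, 0.986, -0.0], [0.986, -0.167, 0.0], [0.0, -0.0, -1.0]]
ft_force: [0.7, 0.2, -1.9]
grip_width: 0.073
gripper_force: 59.8
```

Call:
{"op": "send_rows", "data": {
  "targets": "0 0 0.004 0 -1; 0 0 0.008 0 -1; 0 0 0.008 0 -1; 0 0 0.008 0 -1"
}}

```text
time: 26.82
position: [0.493, -0.2085, 0.1294]
orientation: [[0.167, 0.986, -0.0], [0.986, -0.167, 0.0], [0.0, -0.0, -1.0]]
ft_force: [-0.2, 0.0, -2.3]
grip_width: 0.076
gripper_force: 59.8
```

Call:
{"op": "send_rows", "data": {
  "targets": "0 0 0.003 0 -1; 0 0 0.006 0 -1; 0 0 0.006 0 -1; 0 0 0.006 0 -1"
}}

```text
time: 27.15
position: [0.4933, -0.2085, 0.1287]
orientation: [[0.167, 0.986, 0.001], [0.986, -0.167, -0.0], [0.0, 0.001, -1.0]]
ft_force: [-0.0, 1.0, 2.3]
grip_width: 0.075
gripper_force: 60.2
```

The force went from −2.0 N to +2.3 N, so it is resting with about 4 N. I confirm, release and lift.

Call:
{"op": "send_rows", "data": {
  "targets": "0 0 0.002 0 -1; 0 0 0.002 0 -1; 0 0 0.002 0 -1; 0 0 0.002 0 -1"
}}

```text
time: 27.48
position: [0.4934, -0.2085, 0.1287]
orientation: [[0.167, 0.986, 0.001], [0.986, -0.167, -0.0], [0.0, 0.001, -1.0]]
ft_force: [-0.4, 2.0, 4.7]
grip_width: 0.078
gripper_force: 60.8
```

Call:
{"op": "send_rows", "data": {
  "targets": "0 0 0 0 -0.8; 0 0 0 0 -0.7; 0 0 0 0 -0.6; 0 0 0 0 -0.5; 0 0 0 0 -0.4; 0 0 0 0 -0.4"
}}

```text
time: 27.98
position: [0.4929, -0.2086, 0.1277]
orientation: [[0.168, 0.986, -0.0], [0.986, -0.168, 0.0], [0.0, -0.0, -1.0]]
ft_force: [0.2, 0.4, -0.2]
grip_width: 0.298
gripper_force: 0.0
```

Call:
{"op": "send_rows", "data": {
  "targets": "0 0 -0.05 0 -0.4; 0 0 -0.12 0 -0.4; 0 0 -0.25 0 -0.4; 0 0 -0.4 0 -0.4; 0 0 -0.6 0 -0.4; 0 0 -0.75 0 -0.4; 0 0 -0.8 0 -0.4; 0 0 -0.8 0 -0.4; 0 0 -0.8 0 -0.4"
}}

```text
time: 28.73
position: [0.493, -0.2086, 0.2881]
orientation: [[0.168, 0.986, 0.001], [0.986, -0.168, -0.0], [-0.0, 0.001, -1.0]]
ft_force: [0.3, -0.2, -1.2]
grip_width: 0.302
gripper_force: 0.0
```

Run:
```python
from h import *
goal([.4930,-.2086,.129],80.4)
p,W=wristcloud(); q=inframe(W,(.5485,-.2187),-9.6).reshape(-1,3)
for c in (-55,55):
    k=q[(abs(q[:,0]-c)<14)&(abs(q[:,1])<60)&(q[:,2]>85)&(q[:,2]<140)]
    for lo in range(85,135,10):
        g=k[(k[:,2]>=lo)&(k[:,2]<lo+10)]
        if len(g)>10: print(c,lo,len(g),'x',np.percentile(g[:,0],[1,50,99]).round(1),'y',np.percentile(g[:,1],[1,99]).round(1),'zmax',g[:,2].max().round(1))
z,d=snapshot('scene'); cv2.imwrite('pics/final.png',z[:,:,::-1])
w=inframe(cloud('scene',d),(.42,.286),-17).reshape(-1,3); s=w[(abs(w[:,0]-123)<20)&(abs(w[:,1]-3)<60)&(w[:,2]>98)&(w[:,2]<125)]; print('c',s.min(0).round(1),s.max(0).round(1))
```

```text
t 28.73 pos [ 0.493  -0.2086  0.2881] psi 80.36 tilt [ 0.001 -0.    -1.   ] F [ 0.31 -0.21 -1.22] grip 0.302 0.0
shift [-0.    -0.001  0.796] turn -0.0005
-55 95 11 x [-58.6 -55.4 -51.5] y [51.8 52.6] zmax 104.9
-55 105 19 x [-58.5 -54.7 -51.5] y [51.7 52.5] zmax 113.7
-55 115 1226 x [-58.9 -55.1 -51.4] y [-46.6  51.5] zmax 119.5
55 85 454 x [50.9 51.3 55.3] y [-47.2  51.5] zmax 95.0
55 95 492 x [50.9 51.3 55.3] y [-47.4  51.5] zmax 105.0
55 105 564 x [50.9 51.3 57.2] y [-47.2  51.5] zmax 115.0
55 115 1386 x [51.1 54.7 59.3] y [-46.9  50.5] zmax 119.6
c [116.4 -49.8  98. ] [134.1  50.  109.4]
```

View pics/final.png

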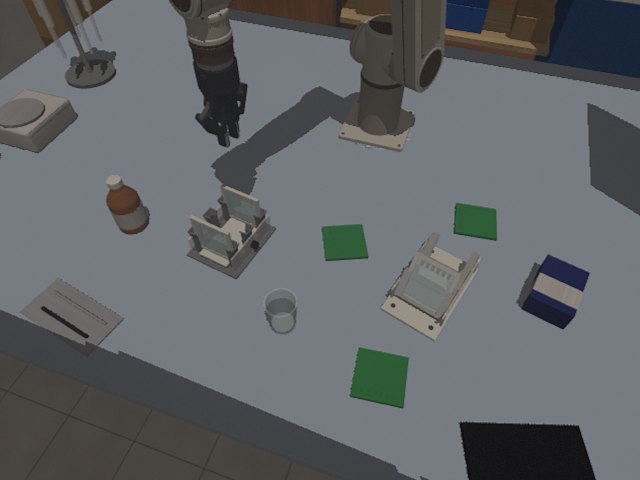

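The final view shows two cassettes upright in the stand at (212,240) and (240,207), and c seated in the rack at (435,285). The bottle, beaker and carton have not moved, and the gripper is clear.

```bash
python3 -c "
from station import ticket
print(ticket.hand_in())"
```

```text
the job is handed in; nothing more can be done
None
```

I handed the job in with cassette_a standing upright in stand slot 2, cassette_b in slot 0, cassette_c still in the rack, and the bottle, beaker and carton unmoved; no verdict came back.

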